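# Assemble the aquarium filter reactor on its pinned foot

## Robot

A 6-joint arm with a two-finger parallel gripper is mounted at the origin on the work surface. World frame = base frame: x ahead of the robot, y to its left, z up, the work surface at z = 0. Lengths are in mm, angles in degrees, forces in N, time in s.
With the tool pointing down it reaches from about 350 to 850 mm from the base axis. Payload 8.1 kg.
Tool frame: the origin (TCP) lies at the very end of the fingers, on their centre line; the grasp point (between the pads) lies 19 mm behind it (r.grasp_offset is the distance from the TCP to the grasp point, in mm); z points along the fingers, y is the line along which they close (so a half turn about z gives the same grasp; the last joint's range is limited). The gripper opens to 85 mm and grips with 20 to 120 N. Pads are 22 mm wide; open, the fingers measure 114 mm over their backs; the gripper's body (76 mm by 85 mm) begins 54 mm behind the grasp point. The pads swing forward as they close: fully open they stand 13 mm farther back than shut.
Start: joints at [71.769, 7.471, 85.268, -0, 87.261, -4.893], TCP at [138.399, 583.824, 231.292] pointing down, gripper open.
Joint ranges: [-169.43, 169.43], [-51.17, 129.36], [1.28, 143.12], [-76.62, 256.62], [0, 156.53], [-152.29, 152.29]. Speed limits (degrees/s): [136.94, 136.94, 159.86, 180, 180, 180].

## Interface

Orientations are given as [roll, pitch, yaw] about the fixed x, y, z axes, in that order (R = Rz(yaw) Ry(pitch) Rx(roll)).
In Python, from bench import r gives the robot as it stands.
- The arm moves only by the tool carry_out, never from a script. Its argument "commands" is a list of rows, each an object with "jaw": the finger opening in m, from 0 to 0.0854; "translation": the shift along the tool's x, y, z in m, a list of three; "spin": the turn about the tool's z in rad. A call has exactly 8 rows; each row shifts and turns the commanded pose from where the row before left it, along the tool's axes as they then stand; what a row does not reach is not made up. A row lasts 1/12 s, in which the tool goes at most 41.7 mm and 7.16 degrees, less where a joint would pass 70% of its speed; a pose out of reach is approached as far as the arm can. A call is refused whole if a number of a shift passes 0.0417 or a number of a turn 0.125, either way. A call with a gripper value outside its range is refused whole. The fingers move at their own pace and stop on an object; "squeeze" is the grip in N (left out, the last holds). Time passes only in rows, so rows that do not move let the fingers close, or fill a call up. It gives the time, the measured TCP pose, the force, the opening and the grip force at its end, in the units of the state.
- r.sense(): the state, without advancing time (a new reading comes with each control period).
- r.snapshot(name): name is "side" or "top" or "wrist"; returns a dict with "pixels" (420x560x3 uint8, blue, green, red), "K" (3x3 intrinsics, pixels), "extrinsics" (4x4, takes a point from camera to world coordinates). Camera axes: x right, y down, z forward; pixel columns grow to the right and rows downward; lengths in mm; the calibration is good to about 2 mm. A picture is of the moment at which its call begins. There is no depth.
- r.hand_in(): hands the job in; it is judged then, once.
Trained networks look in a picture, given as the dict that the camera call returned (one of the last four; its "shot" number tells which), for a name from the list of things; names that differ only in an ending like _2 or _b are one class to them, and where a whole thing is asked for, a point or a joint stands for the part that bears it (a point fixed in the world has none). Each returns a list of dicts, best first, with "score" (0 to 1); they miss things now and then, are a little off and sometimes report something else, mostly with a low value. They report only what shows in the picture. A call takes as long as a camera call. They do not tell look-alikes from the thing itself.
- r.spot_in(picture, target): "xy" ([column, row] in pixels, amid what is visible of it).
- r.regions_of(picture, target): "pixels" (420x560 bool, what is visible of it) and "xy" ([column, row] in pixels, amid what is visible of it).
- r.landmark_of(picture, target): "xy" ([column, row] in pixels: a listed point, or the origin of a listed thing).
The state is a dict: "time": time; "joint_pos": joint angles; "qd": joint speeds; "joint_efforts": joint torques, N m; "tool_pos": TCP position; "tcp_rot": TCP orientation; "ft_force": force on the tool from outside, world axes, zero at the start; "wrist_torque": the same for the moment, N m; "finger_gap": finger opening in mm; "grip_force": force on a finger pad.
Only numpy, scipy, OpenCV 4.12 (cv2) and the standard library are available. Lean on these libraries where they do the work, as an engineer would, in place of code of your own. Each camera call takes 0.05 s, during which the arm holds its last target. There are 200 camera calls.

## Task

Build up the filter reactor on its foot, in this order: thread the black gasket over the foot's two pins, then the white sieve plate, then the clear chamber by the holes in its flange, each lying flat on the one before, and finally put the cap fully home in the chamber's mouth. Let go of everything, and do not shift the pump, the pipe elbow or the jar.

Things in the scene. Friction and masses are not known exactly. Their poses are not given: they have to be found in the camera images.
- foot: Reactor foot: grey block 150 x 80 mm, 20 mm high, fixed to the bench; 18 mm black hose stub on its +x end. Two upright steel pins 8 mm thick stand at x = +45 and -45 mm (y = 0), rising 40 mm above the block's top (to 60 mm above the bench), the last 8 mm tapering to a 3 mm tip. Origin: centre of its underside; z up, x along its length, through both pins.
- gasket: Stiff black rubber gasket, flat oblong 120 x 54 mm, 6 mm thick, with a 36 mm opening in the middle and 12 mm pin holes at x = +45 and -45 mm. About 40 g. Lies flat at the start. Origin: centre of its underside; z up, x along its length; half a turn about z makes no difference.
- sieve: Sieve plate: white plastic oblong 120 x 54 mm, 10 mm thick, a field of small dark perforations in its middle, 12 mm pin holes at x = +45 and -45 mm. About 80 g. Lies flat at the start. Origin: centre of its underside; z up, x along its length; half a turn about z makes no difference.
- chamber: Chamber, 100 mm tall, standing upright: grey flange 120 x 54 x 10 mm with 12 mm pin holes at x = +45 and -45 mm; on it a clear tube, 50 mm outside, with a grey collar of 54 mm outer diameter round its top (76 to 100 mm above the underside). Mouth open, 42 mm inside. About 160 g. Origin: centre of its underside; z up, x along its length; half a turn about z makes no difference.
- cap: Black push-in cap, standing right way up: spigot 35 mm in diameter, 12 mm long; above it a rim 54 mm in diameter (12 to 20 mm above the underside); on top a round knob 24 mm in diameter (20 to 46 mm). About 60 g. The spigot drops loosely into the chamber's mouth until the rim lies on the collar. Origin: centre of the spigot's underside; z up.
- pump: Bystander: black box-shaped aquarium pump 90 x 65 mm, 65 mm high, with a 22 mm thick grey outlet rising 22 mm above its top. Origin: centre of its underside.
- elbow: Bystander: light grey plastic pipe elbow lying flat, two 40 mm pipes, each 60 to 70 mm long, at right angles. Origin: the corner of the bend, on the bench.
- jar: Bystander: small jar with a white lid, 60 mm in diameter, 52 mm high. Origin: centre of its underside.
Things that resemble listed ones, but are neither listed nor needed, are in the scene too. Of the things that look like the gasket, take the one that is farthest from the robot's base at the start.

How it is judged:
By the outcome, as a careful person would: the job done as asked, in the order asked, and still so for the second after the job is handed in, with the robot touching nothing.
It also fails if it takes over 128 s, if anything falls off the work surface, if the arm or the gripper's body presses on something with over 40 N, if the wrist force passes 120 N, or if a joint passes its speed limit or range.

## Working session

There is one attempt and no reset: what is moved stays moved. The work goes in short steps, Python scripts to look and compute and a tool call to move; the robot and the scene stay as the last step left them, time stands still between calls to the robot, and variables do not carry over. Pictures are saved under pics/ and viewed, at most 14 in all, crops included, and the job is handed in when it is done.

Besides the shell and the picture viewer there is one more tool, called after "Request:" as name(argument=value, ...) on one line, values as JSON. carry_out: Moves the arm, as the interface text tells. Its arguments: {"type":"object","properties":{"commands":{"type":"array","items":{"type":"object","properties":{"jaw":{"type":"number"},"translation":{"type":"array","items":{"type":"number"}},"spin":{"type":"number"}}}},"squeeze":{"type":"number"}},"required":["commands"]}

```bash
mkdir -p pics; ls; cat > h.py <<'E'
import numpy as np, cv2
from bench import r
def ray(p,uv):
    K=np.array(p["K"]);T=np.array(p["extrinsics"])
    d=T[:3,:3]@np.linalg.inv(K)@np.array([uv[0],uv[1],1.]);return T[:3,3],d
def at(p,uv,z):
    o,d=ray(p,uv);return o+d*(z-o[2])/d[2]
def proj(p,X):
    K=np.array(p["K"]);T=np.linalg.inv(np.array(p["extrinsics"]))
    c=T[:3,:3]@np.array(X,float)+T[:3,3];q=K@c;return q[:2]/q[2]
E
python3 - <<'E'
from h import *
a=r.snapshot("top");cv2.imwrite("pics/top.png",a["pixels"])
b=r.snapshot("side");cv2.imwrite("pics/side.png",b["pixels"])
for n in ["foot","gasket","sieve","chamber","cap","pump","elbow","jar"]:
    for p,l in((a,"top"),(b,"side")):
        for d in r.landmark_of(p,n):
            print(n,l,np.round(d["xy"]),round(d["score"],2),np.round(at(p,d["xy"],0)))
print(a["extrinsics"],b["extrinsics"],a["K"]); print(r.sense())
E
```

```text
pics
foot top [397. 256.] 0.55 [ 427. -297.    0.]
foot side [258. 312.] 0.76 [ 431. -291.    0.]
foot side [357. 354.] 0.53 [ 638. -439.    0.]
gasket top [230. 304.] 0.85 [340. 147.   0.]
gasket top [327. 180.] 0.82 [ 649. -133.    0.]
gasket top [338. 278.] 0.81 [ 383. -137.    0.]
gasket side [326. 245.] 0.87 [ 651. -128.    0.]
gasket side [231. 263.] 0.72 [ 385. -134.    0.]
gasket side [201. 188.] 0.66 [332. 159.   0.]
sieve top [274. 248.] 0.84 [476.  24.   0.]
sieve side [253. 217.] 0.98 [470.  12.   0.]
chamber top [168. 279.] 0.59 [417. 304.   0.]
chamber side [221. 155.] 0.93 [408. 296.  -0.]
cap top [228. 195.] 0.74 [627. 138.   0.]
cap side [293. 181.] 0.57 [618. 135.   0.]
pump top [121. 186.] 0.89 [675. 429.   0.]
pump side [286. 122.] 0.59 [662. 431.   0.]
pump side [296. 181.] 0.49 [627. 133.  -0.]
elbow top [432. 181.] 0.82 [ 624. -421.    0.]
elbow side [356. 355.] 0.82 [ 634. -442.    0.]
jar top [277. 148.] 0.95 [752.  -4.   0.]
jar side [346. 207.] 0.9 [750.  -4.   0.]
[[-7.81909277e-02 -9.74206260e-01  2.11679808e-01  3.63531000e+02]
 [-9.96933654e-01  7.57523
[... 570 characters left out ...]
]
{'time': 0.9, 'joint_pos': array([ 7.17679661e+01,  7.46803710e+00,  8.52683171e+01, -1.43112892e-03,
        8.72640024e+01, -4.89311446e+00]), 'qd': array([ 0.0579786 , -0.08288918,  0.0391081 ,  0.09317348, -0.11974699,
       -0.09996953]), 'joint_efforts': array([ 2.98754821e-05, -5.69347894e+01, -5.00837374e+01, -6.30571885e-04,
        2.07248035e-03, -2.98611099e-05]), 'tool_pos': array([138.41000394, 583.80375649, 231.31990788]), 'tcp_rot': array([-1.79999523e+02,  1.39387199e-03,  1.66661149e+02]), 'ft_force': array([ 0.57846778,  0.37508841, -0.37262557]), 'wrist_torque': array([4.03648392e-05, 7.51378139e-02, 3.07752725e-02]), 'grip_force': 0.0, 'finger_gap': 85.42489777852171}
```

View pics/top.png

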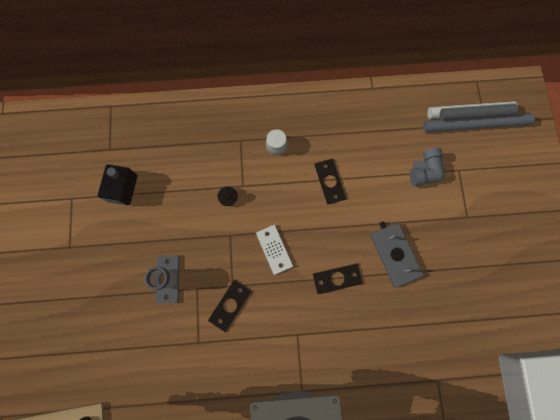

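View pics/side.png

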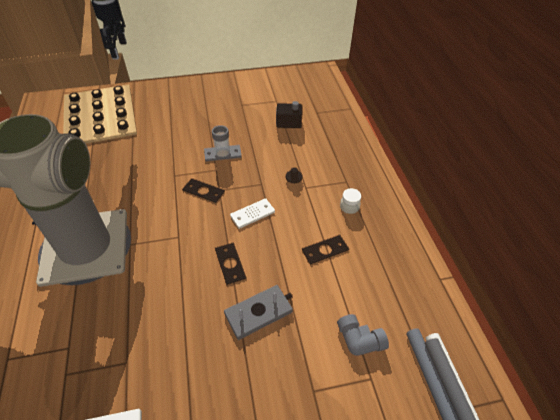

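```bash
cat >> h.py <<'E'
def rects(p,n,z):
    out=[]
    for d in r.regions_of(p,n):
        if d["score"]<.4: continue
        c=max(cv2.findContours(d["pixels"].astype(np.uint8),0,1)[0],key=len)[:,0,:]
        w=np.array([at(p,q,z)[:2] for q in c],np.float32)
        (x,y),(a,b),t=cv2.minAreaRect(w)
        if b>a:a,b,t=b,a,t+90
        out.append((round(d["score"],2),round(x,1),round(y,1),round(a),round(b),round((t+90)%180-90,1)))
    return out
def plan(x,y,z,yaw):
    s=r.sense();p=s["tool_pos"];c=s["tcp_rot"][2]
    d=(yaw-c+90)%180-90
    q6=s["joint_pos"][5]
    t=np.radians(c+d);D=np.array([x,y,z])-p
    print("now",np.round(p,1),np.round(s["tcp_rot"],1),"spin rad",round(-np.radians(d),4),"q6",round(q6,0),
     "then tool mm x %.1f y %.1f z %.1f"%(D[0]*np.cos(t)+D[1]*np.sin(t),D[0]*np.sin(t)-D[1]*np.cos(t),-D[2]), "gap",round(s["finger_gap"],1),"grip",round(s["grip_force"],1),"ft",np.round(s["ft_force"],1))
E
python3 - <<'E'
from h import *
a=r.snapshot("top");b=r.snapshot("side")
for n,z in [("gasket",6),("sieve",10),("foot",20),("cap",20)]:
    for p in (a,b): print(n,rects(p,n,z))
w=r.snapshot("wrist")
s=r.sense();T=np.array(w["extrinsics"])
print("wrist cam",T,w["K"][0])
cv2.imwrite("pics/zoom.png",cv2.resize(a["pixels"][140:310,150:440],None,fx=2.7,fy=2.7,interpolation=2))
E
```

```text
gasket [(0.82, 646.6, -140.1, 120, 53, 13.8), (0.76, 337.4, 146.1, 118, 54, -36.2), (0.7, 417.5, 318.7, 121, 85, -1.1), (0.58, 384.8, -132.5, 119, 55, -80.8)]
gasket [(0.9, 645.5, -142.3, 119, 53, 11.2), (0.84, 383.3, -133.8, 124, 55, -81.3), (0.81, 337.9, 145.8, 125, 59, -36.3)]
sieve [(0.75, 470.8, 23.1, 121, 56, 17.9)]
sieve [(0.67, 468.2, 22.1, 122, 60, 20.4)]
foot []
foot [(0.71, 439.8, -292.7, 171, 89, 17.5)]
cap [(0.69, 621.9, 137.0, 51, 49, 40.8)]
cap [(0.66, 620.9, 141.7, 67, 47, 77.6)]
wrist cam [[ 2.30083783e-01  9.37023564e-01  2.62770420e-01  7.16056557e+01]
 [ 9.73170334e-01 -2.21808434e-01 -6.11597855e-02  5.99528096e+02]
 [ 9.76535212e-04  2.69792252e-01 -9.62918058e-01  3.74986551e+02]
 [ 0.00000000e+00  0.00000000e+00  0.00000000e+00  1.00000000e+00]] [320.98788184   0.         283.79830763]
```

View pics/zoom.png

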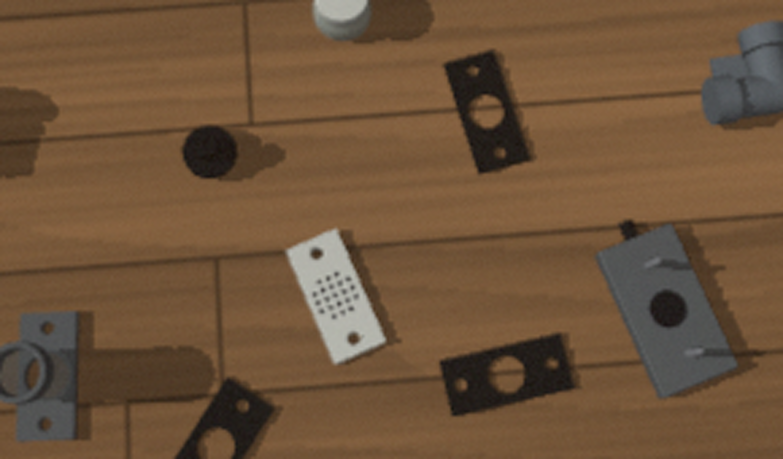

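Request:
carry_out(commands=[{"translation": [-0.0276,-0.0245,0],"spin": 0,"jaw": 0.0854},{"translation": [-0.0276,-0.0245,0],"spin": 0,"jaw": 0.0854},{"translation": [-0.0276,-0.0245,0],"spin": 0,"jaw": 0.0854},{"translation": [-0.0276,-0.0245,0],"spin": 0,"jaw": 0.0854},{"translation": [-0.0276,-0.0245,0],"spin": 0,"jaw": 0.0854},{"translation": [-0.0276,-0.0245,0],"spin": 0,"jaw": 0.0854},{"translation": [-0.0276,-0.0245,0],"spin": 0,"jaw": 0.0854},{"translation": [-0.0276,-0.0245,0],"spin": 0,"jaw": 0.0854}], squeeze=25)

```text
time: 2.12
tool_pos: [308.7, 340.7, 231.5]
tcp_rot: [180.0, 0.0, 166.7]
ft_force: [0.7, 0.0, -0.5]
finger_gap: 85.5
grip_force: 0.0
```

Request:
carry_out(commands=[{"translation": [-0.0276,-0.0245,0],"spin": 0,"jaw": 0.0854},{"translation": [-0.0276,-0.0245,0],"spin": 0,"jaw": 0.0854},{"translation": [-0.0276,-0.0245,0],"spin": 0,"jaw": 0.0854},{"translation": [-0.0276,-0.0245,0],"spin": 0,"jaw": 0.0854},{"translation": [-0.0276,-0.0245,0],"spin": 0,"jaw": 0.0854},{"translation": [-0.0276,-0.0245,0],"spin": 0,"jaw": 0.0854},{"translation": [-0.0276,-0.0245,0],"spin": 0,"jaw": 0.0854},{"translation": [-0.0276,-0.0245,0],"spin": 0,"jaw": 0.0854}])

```text
time: 2.78
tool_pos: [478.5, 98.8, 231.6]
tcp_rot: [180.0, 0.0, 166.7]
ft_force: [-0.3, 0.1, -0.7]
finger_gap: 85.5
grip_force: 0.0
```

Request:
carry_out(commands=[{"translation": [-0.0276,-0.0245,0],"spin": 0,"jaw": 0.0854},{"translation": [-0.0276,-0.0245,0],"spin": 0,"jaw": 0.0854},{"translation": [-0.0276,-0.0245,0],"spin": 0,"jaw": 0.0854},{"translation": [-0.0276,-0.0245,0],"spin": 0,"jaw": 0.0854},{"translation": [-0.0276,-0.0245,0],"spin": 0,"jaw": 0.0854},{"translation": [-0.0276,-0.0245,0],"spin": 0,"jaw": 0.0854},{"translation": [-0.0276,-0.0245,0],"spin": 0,"jaw": 0.0854},{"translation": [-0.0276,-0.0245,0],"spin": 0,"jaw": 0.0854}])

```text
time: 3.45
tool_pos: [648.1, -142.9, 231.2]
tcp_rot: [180.0, 0.0, 166.7]
ft_force: [1.1, 1.1, 0.4]
finger_gap: 85.4
grip_force: 0.0
```

Request:
carry_out(commands=[{"translation": [0,0,0],"spin": 0.112,"jaw": 0.0854},{"translation": [0,0,0],"spin": 0.112,"jaw": 0.0854},{"translation": [0,0,0],"spin": 0.112,"jaw": 0.0854},{"translation": [0,0,0],"spin": 0.112,"jaw": 0.0854},{"translation": [0,0,0],"spin": 0.112,"jaw": 0.0854},{"translation": [0,0,0],"spin": 0.112,"jaw": 0.0854},{"translation": [0,0,0],"spin": 0.112,"jaw": 0.0854},{"translation": [0,0,0],"spin": 0.112,"jaw": 0.0854}])

```text
time: 4.12
tool_pos: [647.3, -141.2, 231.2]
tcp_rot: [-180.0, -0.0, 115.0]
ft_force: [0.7, -0.1, 0.8]
finger_gap: 85.4
grip_force: 0.0
```

Request:
carry_out(commands=[{"translation": [0,0,0],"spin": 0.112,"jaw": 0.0854},{"translation": [0,0,0],"spin": 0.112,"jaw": 0.0854},{"translation": [0,0,0],"spin": 0.112,"jaw": 0.0854},{"translation": [0,0,0],"spin": 0.112,"jaw": 0.0854},{"translation": [0,0,0],"spin": 0.112,"jaw": 0.0854},{"translation": [0,0,0],"spin": 0.112,"jaw": 0.0854},{"translation": [0,0,0],"spin": 0.112,"jaw": 0.0854},{"translation": [0,0,0],"spin": 0.112,"jaw": 0.0854}])

```text
time: 4.78
tool_pos: [647.3, -141.1, 231.2]
tcp_rot: [-180.0, 0.0, 63.7]
ft_force: [-0.3, 0.1, -0.1]
finger_gap: 85.7
grip_force: 0.0
```

Request:
carry_out(commands=[{"translation": [0,0,0],"spin": 0.112,"jaw": 0.0854},{"translation": [0,0,0],"spin": 0.112,"jaw": 0.0854},{"translation": [0,0,0],"spin": 0.112,"jaw": 0.0854},{"translation": [0,0,0],"spin": 0.112,"jaw": 0.0854},{"translation": [0,0,0],"spin": 0.112,"jaw": 0.0854},{"translation": [0,0,0],"spin": 0.112,"jaw": 0.0854},{"translation": [0,0,0],"spin": 0.112,"jaw": 0.0854},{"translation": [0,0,0],"spin": 0.112,"jaw": 0.0854}])

```text
time: 5.45
tool_pos: [647.3, -141.1, 231.2]
tcp_rot: [-180.0, 0.0, 12.3]
ft_force: [1.0, 0.7, -0.9]
finger_gap: 85.6
grip_force: 0.0
```

```bash
python3 - <<'E'
from h import *
w=r.snapshot("wrist");cv2.imwrite("pics/w1.png",w["pixels"])
print(rects(w,"gasket",6))
s=r.sense();print(s["tool_pos"],s["tcp_rot"],s["joint_pos"],s["time"])
E
```

```text
[(0.97, 396.0, -131.9, 120, 44, -77.6), (0.84, 646.4, -141.2, 119, 54, 11.8)]
[ 647.27482067 -141.12469447  231.21906492] [-1.79997416e+02  4.99760027e-03  1.25251396e+01] [-1.67320934e+01  1.71378609e+01  7.42299441e+01 -1.88567908e-04
  8.86378178e+01  6.07427716e+01] 5.55
```

View pics/w1.png

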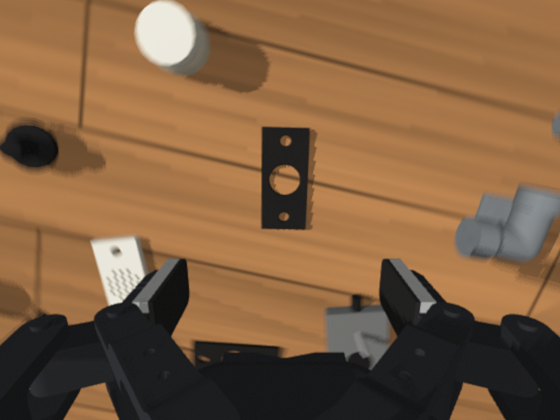

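Request:
carry_out(commands=[{"translation": [-0.001,0,0.027],"spin": 0.004,"jaw": 0.066},{"translation": [0,0,0.027],"spin": 0.004,"jaw": 0.066},{"translation": [0,0,0.027],"spin": 0,"jaw": 0.066},{"translation": [0,0,0.027],"spin": 0,"jaw": 0.066},{"translation": [0,0,0.027],"spin": 0,"jaw": 0.066},{"translation": [0,0,0.027],"spin": 0,"jaw": 0.066},{"translation": [0,0,0.027],"spin": 0,"jaw": 0.066},{"translation": [0,0,0.027],"spin": 0,"jaw": 0.066}])

```text
time: 6.22
tool_pos: [646.2, -141.3, 14.1]
tcp_rot: [180.0, -0.0, 12.5]
ft_force: [-0.1, -0.1, -0.7]
finger_gap: 65.7
grip_force: 0.0
```

Request:
carry_out(commands=[{"translation": [0,0,0.002],"spin": 0,"jaw": 0.066},{"translation": [0,0,0.002],"spin": 0,"jaw": 0.066},{"translation": [0,0,0.002],"spin": 0,"jaw": 0.066},{"translation": [0,0,0.002],"spin": 0,"jaw": 0.066},{"translation": [0,0,0.002],"spin": 0,"jaw": 0.066},{"translation": [0,0,0.001],"spin": 0,"jaw": 0.066},{"translation": [0,0,0.001],"spin": 0,"jaw": 0.066},{"translation": [0,0,0],"spin": 0,"jaw": 0.066}])

```text
time: 6.88
tool_pos: [646.5, -141.4, 3.7]
tcp_rot: [180.0, -0.0, 12.2]
ft_force: [-0.9, 0.6, 0.7]
finger_gap: 66.3
grip_force: 0.0
```

```bash
python3 - <<'E'
from h import *
w=r.snapshot("wrist");cv2.imwrite("pics/w2.png",w["pixels"])
print(rects(w,"gasket",6))
plan(646.4,-141.2,0,12)
E
```

```text
[(0.72, 650.5, -140.6, 113, 55, 11.9), (0.59, 733.1, -13.7, 7, 1, -77.8)]
now [ 646.4 -141.4    3.6] [180.   -0.   12.2] spin rad 0.0035 q6 61.0 then tool mm x 0.0 y -0.2 z 3.6 gap 66.2 grip 0.0 ft [-0.3 -0.   0.8]
```

View pics/w2.png

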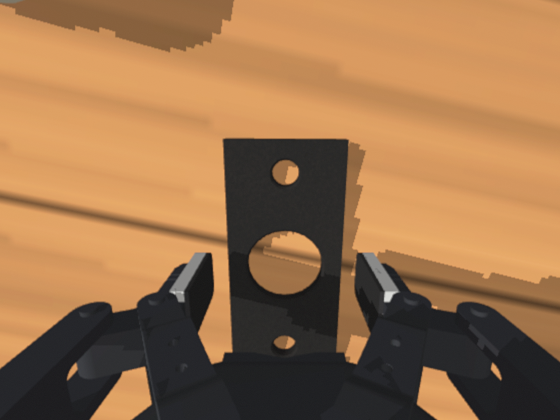

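Request:
carry_out(commands=[{"translation": [0,0,0.0005],"spin": 0,"jaw": 0.062},{"translation": [0,0,0.0005],"spin": 0,"jaw": 0.062},{"translation": [0,0,0.0005],"spin": 0,"jaw": 0.062},{"translation": [0,0,0.0005],"spin": 0,"jaw": 0.062},{"translation": [0,0,0.0005],"spin": 0,"jaw": 0.062},{"translation": [0,0,0.0005],"spin": 0,"jaw": 0.062},{"translation": [0,0,0],"spin": 0,"jaw": 0.062},{"translation": [0,0,0],"spin": 0,"jaw": 0.062}])

```text
time: 7.65
tool_pos: [646.2, -141.3, 0.2]
tcp_rot: [-180.0, 0.0, 12.2]
ft_force: [0.6, -0.4, 0.1]
finger_gap: 62.3
grip_force: 0.0
```

```bash
python3 - <<'E'
from h import *
w=r.snapshot("wrist")
h1,h2=at(w,(285,172),6),at(w,(284.5,343),6)
print(h1,h2,(h1+h2)/2)
plan(646.4,-141.2,0,12); print(at(w,(285,262),6),[proj(w,r.sense()["tool_pos"]+np.array([0,0,k])) for k in (0,10)])
E
```

```text
[ 690.83885673 -132.10063232    6.        ] [ 605.77364326 -150.36800969    6.        ] [ 648.30624999 -141.234321      6.        ]
now [ 6.463e+02 -1.413e+02  3.000e-01] [180.    0.   12.2] spin rad 0.0034 q6 61.0 then tool mm x 0.1 y -0.1 z 0.3 gap 62.1 grip 0.0 ft [0.3 0.8 0.4]
[ 649.403162   -141.12473808    6.        ] [array([284.04968745, 262.74036187]), array([284.04867499, 272.20435952])]
```

Request:
carry_out(commands=[{"translation": [0.0005,0,0],"spin": 0,"jaw": 0.058},{"translation": [0,0,0],"spin": 0,"jaw": 0.055},{"translation": [0,0,0],"spin": 0,"jaw": 0.052},{"translation": [0,0,0],"spin": 0,"jaw": 0.05},{"translation": [0,0,0],"spin": 0,"jaw": 0.05},{"translation": [0,0,0],"spin": 0,"jaw": 0.05},{"translation": [0,0,0],"spin": 0,"jaw": 0.05},{"translation": [0,0,0],"spin": 0,"jaw": 0.05}], squeeze=25)

```text
time: 8.37
tool_pos: [647.0, -141.3, 0.7]
tcp_rot: [180.0, -0.0, 12.2]
ft_force: [-0.8, 0.6, 4.5]
finger_gap: 52.3
grip_force: 26.0
```

Request:
carry_out(commands=[{"translation": [0,0,-0.005],"jaw": 0.05},{"translation": [0,0,-0.01],"jaw": 0.05},{"translation": [0,0,-0.015],"jaw": 0.05},{"translation": [0,0,-0.02],"jaw": 0.05},{"translation": [0,0,-0.02],"jaw": 0.05},{"translation": [0,0,-0.02],"jaw": 0.05},{"translation": [0,0,-0.01],"jaw": 0.05},{"translation": [0,0,0],"jaw": 0.05}])

```text
invalid input
```

```bash
python3 - <<'E'
from h import *
w=r.snapshot("wrist");a=r.snapshot("top");b=r.snapshot("side")
img=np.hstack([w["pixels"][100:400,120:440],cv2.resize(a["pixels"][205:305,355:435],None,fx=3,fy=3,interpolation=2),cv2.resize(b["pixels"][270:350,215:305],(270,300),interpolation=2)[:,:240]])
img=img[:,:800];cv2.imwrite("pics/g1.png",img)
plan(0,0,0,12)
E
```

```text
now [ 647.  -141.3    0.7] [180.   -0.   12.2] spin rad 0.0034 q6 61.0 then tool mm x -603.5 y -272.7 z 0.7 gap 52.4 grip 26.0 ft [-1.2  1.5  5. ]
```

View pics/g1.png

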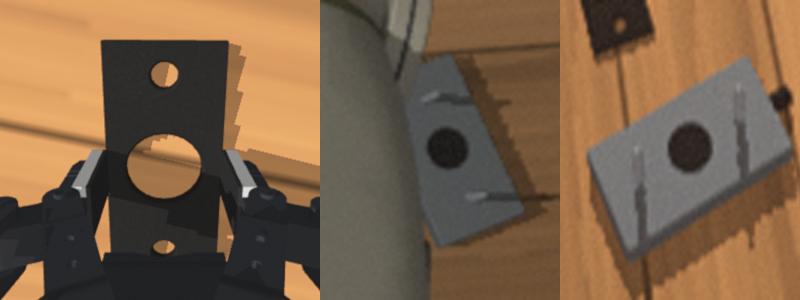

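Request:
carry_out(commands=[{"translation": [0,0,-0.005],"spin": 0,"jaw": 0.05},{"translation": [0,0,-0.01],"spin": 0,"jaw": 0.05},{"translation": [0,0,-0.015],"spin": 0,"jaw": 0.05},{"translation": [0,0,-0.025],"spin": 0,"jaw": 0.05},{"translation": [0,0,-0.03],"spin": 0,"jaw": 0.05},{"translation": [0,0,-0.03],"spin": 0,"jaw": 0.05},{"translation": [0,0,-0.03],"spin": 0,"jaw": 0.05},{"translation": [0,0,-0.005],"spin": 0,"jaw": 0.05}])

```text
time: 9.18
tool_pos: [650.4, -142.3, 159.5]
tcp_rot: [179.7, -0.6, 12.2]
ft_force: [0.9, -0.8, 1.1]
finger_gap: 52.3
grip_force: 26.4
```

```bash
python3 - <<'E'
from h import *
w=r.snapshot("wrist");a=r.snapshot("top");b=r.snapshot("side")
A,B=at(b,(240.7,310),60),at(b,(274.3,293.5),60)
print(A,B,(A+B)/2,np.degrees(np.arctan2(*(B-A)[1::-1])),np.linalg.norm(A-B),at(b,(258.3,309.5),20))
A,B=at(a,(355+167/3,205+193/3),60),at(a,(355+120/3,205+95/3),60)
print(A,B,(A+B)/2,np.degrees(np.arctan2(*(B-A)[1::-1])),np.linalg.norm(A-B),at(a,(355+127/3,205+148/3),20))
plan(440,-293,150,19)
cv2.imwrite("pics/g2.png",np.hstack([w["pixels"],cv2.resize(a["pixels"][205:305,355:435],(240,300),interpolation=2)[:, :].repeat(2,0)[:420]]))
E
```

```text
[ 389.94290151 -307.46556269   60.        ] [ 474.68347901 -280.74169837   60.        ] [ 432.31319026 -294.10363053   60.        ] 17.50323656941892 88.8545463066513 [ 432.53044105 -293.89877401   20.        ]
[ 389.72268302 -307.78900172   60.        ] [ 472.82143226 -280.66984778   60.        ] [ 431.27205764 -294.22942475   60.        ] 18.074017052321484 87.4119593442311 [ 431.4564415  -292.44499829   20.        ]
now [ 647.5 -141.4  152.1] [ 1.799e+02 -1.000e-01  1.220e+01] spin rad -0.1188 q6 61.0 then tool mm x -245.5 y 75.7 z 2.1 gap 52.0 grip 26.3 ft [-0.2  0.3 -0.5]
```

View pics/g2.png

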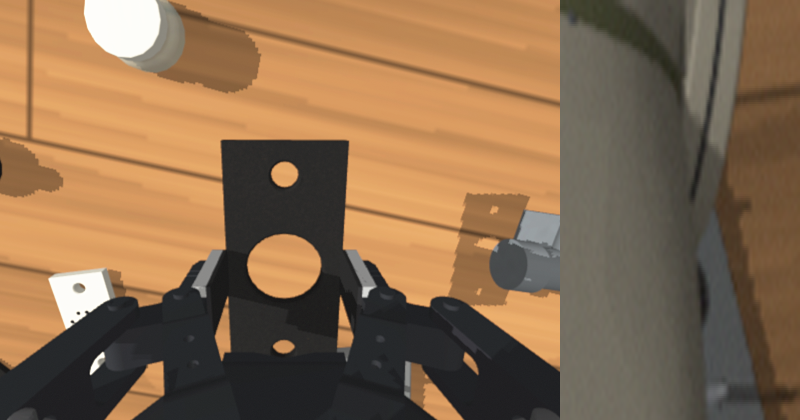

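Request:
carry_out(commands=[{"translation": [0,0,0],"spin": -0.1,"jaw": 0.05},{"translation": [-0.0263,0.0114,0],"spin": 0,"jaw": 0.05},{"translation": [-0.0263,0.0114,0],"spin": 0,"jaw": 0.05},{"translation": [-0.0263,0.0114,0],"spin": 0,"jaw": 0.05},{"translation": [-0.0263,0.0114,0],"spin": 0,"jaw": 0.05},{"translation": [-0.0263,0.0114,0],"spin": 0,"jaw": 0.05},{"translation": [-0.0263,0.0114,0],"spin": 0,"jaw": 0.05},{"translation": [-0.0263,0.0114,0],"spin": 0,"jaw": 0.05}])

```text
time: 10.0
tool_pos: [493.8, -273.7, 148.0]
tcp_rot: [-179.8, 0.1, 17.9]
ft_force: [-0.3, -0.7, -0.7]
finger_gap: 52.5
grip_force: 26.4
```

Request:
carry_out(commands=[{"translation": [-0.0263,0.0114,0],"spin": 0,"jaw": 0.05},{"translation": [-0.0263,0.0114,0],"spin": 0,"jaw": 0.05},{"translation": [-0.0263,0.0114,0],"spin": 0,"jaw": 0.05},{"translation": [-0.0263,0.0114,0],"spin": 0,"jaw": 0.05},{"translation": [-0.0263,0.0114,0],"spin": 0,"jaw": 0.05},{"translation": [-0.0263,0.0114,0],"spin": 0,"jaw": 0.05},{"translation": [0,0,0],"spin": 0,"jaw": 0.05},{"translation": [0,0,0],"spin": 0,"jaw": 0.05}])

```text
time: 10.67
tool_pos: [365.3, -387.3, 148.5]
tcp_rot: [-179.8, 0.1, 17.8]
ft_force: [-0.4, 0.5, -1.7]
finger_gap: 52.2
grip_force: 26.4
```

```bash
python3 - <<'E'
from h import *
w=r.snapshot("wrist");np.save("w3.npy",w,allow_pickle=True)
cv2.imwrite("pics/w3.png",cv2.resize(w["pixels"],(800,600),interpolation=2))
plan(432,-294,150,18)
print([proj(w,(431.8+45*k*.951,-294.1+45*k*.309,60)) for k in(-1,1)],[proj(w,(431.8+45*k*.951,-294.1+45*k*.309,20)) for k in(-1,1)])
E
```

```text
now [ 366.3 -386.7  148.7] [-179.8    0.    17.8] spin rad -0.0029 q6 20.0 then tool mm x 91.2 y -67.9 z -1.3 gap 52.5 grip 26.4 ft [ 0.4  0.8 -0.4]
[array([188.91441125, 148.92672096]), array([177.17795769,   6.40269939])] [array([202.72681505, 144.49315688]), array([194.22020323,  24.05015292])]
```

View pics/w3.png

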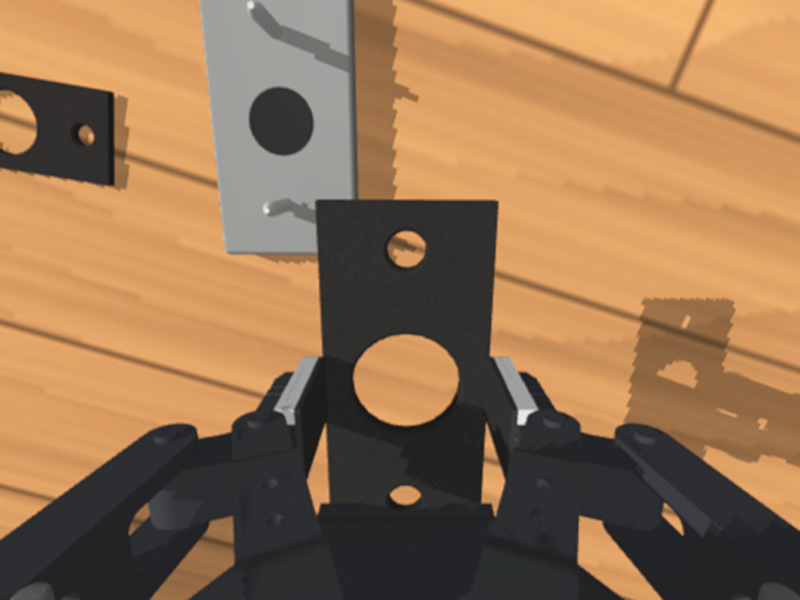

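```bash
python3 - <<'E'
from h import *
w=np.load("w3.npy",allow_pickle=True).item();f=1/1.4286
def seg(a,b,z):
    A,B=at(w,np.array(a)*f,z),at(w,np.array(b)*f,z);d=B-A
    print(((A+B)/2).round(1),np.degrees(np.arctan2(d[1],d[0])).round(2),np.linalg.norm(d).round(1));return (A+B)/2
P=seg((267.5,209),(251,6),59)
G=seg((405.5,495),(406.5,249),148.7+5.3)
c=at(w,np.array((281.5,121))*f,20);print("hole",c)
D=P-G;t=np.radians(17.8);print("tool dx,dy",D[0]*np.cos(t)+D[1]*np.sin(t),D[0]*np.sin(t)-D[1]*np.cos(t))
E
```

```text
[ 433.  -292.4   59. ] 17.87 89.8
[ 365.7 -387.3  154. ] 17.59 88.3
hole [ 433.17246462 -292.43353894   20.        ]
tool dx,dy 93.07898391350264 -69.74645814510795
```

Request:
carry_out(commands=[{"translation": [0.0133,-0.00995,0],"spin": 0,"jaw": 0.05},{"translation": [0.0133,-0.00995,0],"spin": 0,"jaw": 0.05},{"translation": [0.0133,-0.00995,0],"spin": 0,"jaw": 0.05},{"translation": [0.0133,-0.00995,0],"spin": 0,"jaw": 0.05},{"translation": [0.0133,-0.00995,0],"spin": 0,"jaw": 0.05},{"translation": [0.0133,-0.00995,0],"spin": 0,"jaw": 0.05},{"translation": [0.0133,-0.00995,0],"spin": -0.002,"jaw": 0.05},{"translation": [0,0,0],"spin": -0.002,"jaw": 0.05}])

```text
time: 11.38
tool_pos: [436.0, -288.9, 149.5]
tcp_rot: [-179.9, -0.0, 18.4]
ft_force: [0.7, 1.0, -0.6]
finger_gap: 52.3
grip_force: 26.4
```

Request:
carry_out(commands=[{"translation": [0,0,0.015],"spin": 0,"jaw": 0.05},{"translation": [0,0,0.02],"spin": 0,"jaw": 0.05},{"translation": [0,0,0.02],"spin": 0,"jaw": 0.05},{"translation": [0,0,0.015],"spin": 0,"jaw": 0.05},{"translation": [0,0,0.01],"spin": 0,"jaw": 0.05},{"translation": [0,0,0],"spin": 0,"jaw": 0.05},{"translation": [0,0,0],"spin": 0,"jaw": 0.05},{"translation": [0,0,0],"spin": 0,"jaw": 0.05}])

```text
time: 12.05
tool_pos: [434.9, -292.9, 71.3]
tcp_rot: [179.9, -0.0, 18.2]
ft_force: [0.3, -0.5, 0.5]
finger_gap: 52.5
grip_force: 26.4
```

```bash
python3 - <<'E'
from h import *
w=r.snapshot("wrist");np.save("w4.npy",w,allow_pickle=True)
cv2.imwrite("pics/w4.png",cv2.resize(w["pixels"][130:380,180:400],(704,600)[::1],interpolation=2) if 0 else cv2.resize(w["pixels"][140:370,200:370],None,fx=2.5,fy=2.5,interpolation=2))
plan(433,-292.4,70,17.87)
print([proj(w,(433+45*k*.9518,-292.4+45*k*.3069,60)) for k in(-1,1)])
E
```

```text
now [ 435.1 -293.1   71.6] [ 1.799e+02 -1.000e-01  1.820e+01] spin rad 0.0051 q6 32.0 then tool mm x -1.7 y -1.3 z 1.6 gap 52.3 grip 26.4 ft [ 0.1 -0.7  0.2]
[array([281.71700983, 330.42169823]), array([282.47500402, 170.81692097])]
```

View pics/w4.png

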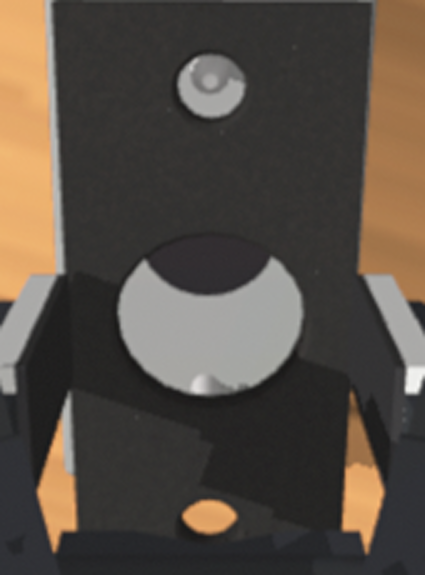

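```bash
python3 - <<'E'
from h import *
w=np.load("w4.npy",allow_pickle=True).item()
c=lambda x,y:(200+x/2.5-.3,140+y/2.5-.3)
z=71.6-.7
t=at(w,c(210,80),60);h=at(w,c(211,86.5),z+6);g=at(w,c(209,517),z+6)
b=at(w,c(205,384),24)
print("tip",t,"hole",h,"rear hole",g,"centre",(h+g)/2,np.degrees(np.arctan2(*(h-g)[1::-1])),"pins by tip",t-45*np.array([.9518,.3069,0]),b)
E
```

```text
tip [ 475.60685071 -279.28940869   60.        ] hole [ 477.15382249 -278.96173789   76.9       ] rear hole [ 393.29898814 -306.13648353   76.9       ] centre [ 435.22640532 -292.54911071   76.9       ] 17.95589793646662 pins by tip [ 432.77585071 -293.09990869   60.        ] [ 392.17432278 -305.32120212   24.        ]
```

Request:
carry_out(commands=[{"translation": [-0.0016,-0.0004,0],"spin": 0.004,"jaw": 0.05},{"translation": [0,0,0],"spin": 0,"jaw": 0.05},{"translation": [0,0,0.003],"spin": 0,"jaw": 0.05},{"translation": [0,0,0.004],"spin": 0,"jaw": 0.05},{"translation": [0,0,0.004],"spin": 0,"jaw": 0.05},{"translation": [0,0,0.004],"spin": 0,"jaw": 0.05},{"translation": [0,0,0.004],"spin": 0,"jaw": 0.05},{"translation": [0,0,0],"spin": 0,"jaw": 0.05}])

```text
time: 12.77
tool_pos: [431.9, -292.1, 49.9]
tcp_rot: [-179.9, 0.1, 17.9]
ft_force: [-1.2, 0.6, -1.3]
finger_gap: 52.3
grip_force: 26.4
```

```bash
python3 - <<'E'
from h import *
w=r.snapshot("wrist")
cv2.imwrite("pics/w5.png",cv2.resize(w["pixels"][140:370,200:370],None,fx=2.5,fy=2.5,interpolation=2))
plan(433,-292.6,20.7,17.87);print(r.sense()["wrist_torque"])
E
```

```text
now [ 432.1 -292.2   50.4] [-179.9    0.    17.9] spin rad 0.0009 q6 32.0 then tool mm x 0.8 y 0.6 z 29.7 gap 52.3 grip 26.4 ft [ 0.2 -0.  -0.5]
[-0.04260717 -0.00429015 -0.00794068]
```

View pics/w5.png

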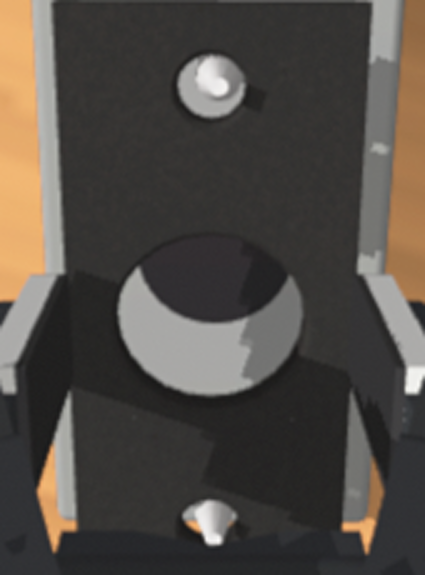

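Request:
carry_out(commands=[{"translation": [0.0005,0.0003,0.003],"spin": 0,"jaw": 0.05},{"translation": [0,0,0.004],"spin": 0,"jaw": 0.05},{"translation": [0,0,0.004],"spin": 0,"jaw": 0.05},{"translation": [0,0,0.004],"spin": 0,"jaw": 0.05},{"translation": [0,0,0.004],"spin": 0,"jaw": 0.05},{"translation": [0,0,0.004],"spin": 0,"jaw": 0.05},{"translation": [0,0,0.003],"spin": 0,"jaw": 0.05},{"translation": [0,0,0.001],"spin": 0,"jaw": 0.05}])

```text
time: 13.48
tool_pos: [432.8, -292.5, 23.5]
tcp_rot: [-179.9, 0.0, 17.9]
ft_force: [0.3, -0.2, -0.5]
finger_gap: 52.2
grip_force: 26.4
```

```bash
python3 - <<'E'
from h import *
plan(433,-292.6,20.7,17.87)
E
```

```text
now [ 432.8 -292.5   23.5] [-179.9    0.    17.9] spin rad 0.0009 q6 32.0 then tool mm x 0.2 y 0.2 z 2.8 gap 52.2 grip 26.4 ft [ 0.3 -0.2 -0.5]
```

Request:
carry_out(commands=[{"translation": [0,0,0.001],"spin": 0,"jaw": 0.05},{"translation": [0,0,0.001],"spin": 0,"jaw": 0.05},{"translation": [0,0,0.0005],"spin": 0,"jaw": 0.05},{"translation": [0,0,0],"spin": 0,"jaw": 0.05},{"translation": [0,0,0],"spin": 0,"jaw": 0.068},{"translation": [0,0,0],"spin": 0,"jaw": 0.068},{"translation": [0,0,0],"spin": 0,"jaw": 0.068},{"translation": [0,0,0],"spin": 0,"jaw": 0.068}])

```text
time: 14.15
tool_pos: [433.3, -292.9, 21.9]
tcp_rot: [180.0, -0.0, 17.9]
ft_force: [0.3, -0.1, 0.7]
finger_gap: 68.1
grip_force: 0.0
```

Request:
carry_out(commands=[{"translation": [0,0,-0.005],"spin": 0,"jaw": 0.068},{"translation": [0,0,-0.01],"spin": 0,"jaw": 0.068},{"translation": [0,0,-0.02],"spin": 0,"jaw": 0.068},{"translation": [0,0,-0.025],"spin": 0,"jaw": 0.068},{"translation": [0,0,-0.025],"spin": 0,"jaw": 0.068},{"translation": [0,0,-0.025],"spin": 0,"jaw": 0.068},{"translation": [0,0,-0.02],"spin": 0,"jaw": 0.068},{"translation": [0,0,0],"spin": 0,"jaw": 0.068}])

```text
time: 14.82
tool_pos: [435.7, -294.9, 158.5]
tcp_rot: [179.6, -0.3, 17.9]
ft_force: [0.8, -0.3, 1.5]
finger_gap: 68.2
grip_force: 0.0
```

```bash
python3 - <<'E'
from h import *
w=r.snapshot("wrist")
print(rects(w,"gasket",26))
b=r.snapshot("side")
cv2.imwrite("pics/w6.png",np.hstack([w["pixels"][:,140:440],cv2.resize(b["pixels"][260:350,210:310],(467,420),interpolation=2)]))
plan(470,22.8,150,18.5)
E
```

```text
[(0.62, 391.3, -143.3, 115, 53, -81.4)]
now [ 433.2 -292.8  152.2] [180.   -0.   17.9] spin rad -0.0101 q6 32.0 then tool mm x 135.1 y -287.6 z 2.2 gap 68.0 grip 0.0 ft [0.1 0.3 0.4]
```

View pics/w6.png

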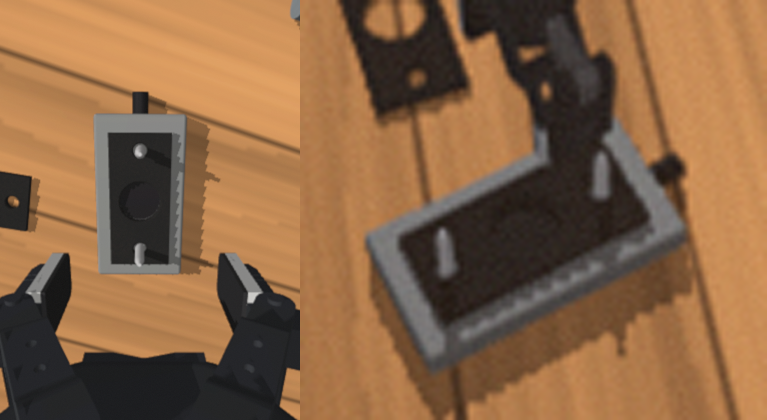

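Request:
carry_out(commands=[{"translation": [0.0113,-0.024,0],"spin": -0.01,"jaw": 0.068},{"translation": [0.0113,-0.024,0],"spin": 0,"jaw": 0.068},{"translation": [0.0113,-0.024,0],"spin": 0,"jaw": 0.068},{"translation": [0.0113,-0.024,0],"spin": 0,"jaw": 0.068},{"translation": [0.0113,-0.024,0],"spin": 0,"jaw": 0.068},{"translation": [0.0113,-0.024,0],"spin": 0,"jaw": 0.068},{"translation": [0.0113,-0.024,0],"spin": 0,"jaw": 0.068},{"translation": [0.0113,-0.024,0],"spin": 0,"jaw": 0.068}])

```text
time: 15.63
tool_pos: [457.1, -80.5, 150.2]
tcp_rot: [-179.9, 0.1, 18.5]
ft_force: [-0.5, 0.0, 0.1]
finger_gap: 68.0
grip_force: 0.0
```

Request:
carry_out(commands=[{"translation": [0.0113,-0.024,0],"spin": 0,"jaw": 0.068},{"translation": [0.0113,-0.024,0],"spin": 0,"jaw": 0.068},{"translation": [0.0113,-0.024,0],"spin": 0,"jaw": 0.068},{"translation": [0.0113,-0.024,0],"spin": 0,"jaw": 0.068},{"translation": [0,0,0],"spin": 0,"jaw": 0.068},{"translation": [0,0,0],"spin": 0,"jaw": 0.068},{"translation": [0,0,0],"spin": 0,"jaw": 0.068},{"translation": [0,0,0],"spin": 0,"jaw": 0.068}])

```text
time: 16.3
tool_pos: [470.1, 22.5, 151.1]
tcp_rot: [-180.0, 0.1, 18.5]
ft_force: [0.8, -0.2, 0.0]
finger_gap: 68.3
grip_force: 0.0
```

```bash
cat >> h.py <<'E'
def holes(p,n,z,lo=25,hi=200,vs=None):
    """dark/odd blobs inside the filled mask of n, projected to z"""
    d=r.regions_of(p,n)
    if not d: return print("none")
    d=d[0];m=d["pixels"].astype(np.uint8)
    c=max(cv2.findContours(m,0,2)[0],key=cv2.contourArea);f=np.zeros_like(m);cv2.drawContours(f,[c],-1,1,-1)
    g=cv2.cvtColor(p["pixels"],6);t=np.median(g[m>0])
    k=((np.abs(g.astype(float)-t)>0.3*t)&(cv2.erode(f,np.ones((3,3)))>0)).astype(np.uint8)
    N,_,S,C=cv2.connectedComponentsWithStats(k)
    print("score",round(d["score"],2))
    for i in range(1,N):
        if S[i,4]>=12: print(S[i],C[i].round(1),at(p,C[i],z)[:2].round(1))
E
python3 - <<'E'
from h import *
w=r.snapshot("wrist")
R=rects(w,"sieve",10);print(R);holes(w,"sieve",10)
plan(R[0][1],R[0][2],150,R[0][5])
E
```

```text
[(0.56, 471.1, 24.3, 122, 56, 19.6)]
score 0.56
[275 137  14  14 150] [281.4 143.5] [513.6  39.5]
[271 173   4   5  16] [272.5 175. ] [484.8  38.4]
[281 173   4   5  16] [282.4 174.8] [487.8  30. ]
[291 173   4   4  16] [292.5 174.5] [490.9  21.5]
[261 183   4   5  16] [262.5 185. ] [473.2  44.1]
[271 183   4   5  15] [272.5 184.9] [476.2  35.6]
[281 183   4   5  16] [282.6 184.8] [479.2  27. ]
[291 183   4   4  16] [292.5 184.5] [482.3  18.6]
[301 183   4   4  16] [302.5 184.5] [485.1  10. ]
[261 193   5   5  18] [263.1 194.7] [464.8  40.9]
[271 193   5   4  16] [273.  194.5] [467.9  32.4]
[281 193   5   4  16] [283.  194.5] [470.7  23.8]
[291 193   5   4  17] [292.9 194.4] [473.7  15.3]
[301 192   5   5  16] [302.7 194.1] [476.8   6.9]
[262 203   4   4  15] [263.4 204.6] [456.   37.8]
[271 203   5   4  14] [273.2 204.4] [459.1  29.4]
[281 202   5   5  15] [283.2 204.2] [462.1  20.7]
[291 202   5   5  15] [292.7 204. ] [465.1  12.5]
[301 202   5   4  16] [302.8 203.6] [468.3   3.9]
[272 212   4   4  15] [273.4 213.6] [450.7  26.5]
[282 212   4   4  14] [283.3 213.5] [453.7  17.8]
[291 212   5   4  16] [293.  213.5] [456.6   9.3]
[278 235  12  11 102] [283.  239.9] [428.9   9.8]
now [470.5  22.4 151.6] [180.    0.   18.4] spin rad -0.0207 q6 68.0 then tool mm x 1.2 y -1.6 z 1.6 gap 67.9 grip 0.0 ft [-0.1  0.5 -0.2]
```

Request:
carry_out(commands=[{"translation": [0.0011,-0.0015,0.01],"spin": -0.0155,"jaw": 0.066},{"translation": [0,0,0.022],"spin": 0,"jaw": 0.066},{"translation": [0,0,0.024],"spin": 0,"jaw": 0.066},{"translation": [0,0,0.024],"spin": 0,"jaw": 0.066},{"translation": [0,0,0.024],"spin": 0,"jaw": 0.066},{"translation": [0,0,0.02],"spin": 0,"jaw": 0.066},{"translation": [0,0,0.012],"spin": 0,"jaw": 0.066},{"translation": [0,0,0.005],"spin": 0,"jaw": 0.066}])

```text
time: 17.12
tool_pos: [468.9, 24.9, 7.7]
tcp_rot: [-179.9, 0.2, 19.4]
ft_force: [-0.3, -0.0, 0.0]
finger_gap: 65.9
grip_force: 0.0
```

Request:
carry_out(commands=[{"translation": [0,0,0.003],"spin": 0,"jaw": 0.066},{"translation": [0,0,0.003],"spin": 0,"jaw": 0.066},{"translation": [0,0,0.002],"spin": 0,"jaw": 0.066},{"translation": [0,0,0.001],"spin": 0,"jaw": 0.066},{"translation": [0,0,0.0005],"spin": 0,"jaw": 0.066},{"translation": [0,0,0],"spin": 0,"jaw": 0.066},{"translation": [0,0,0],"spin": 0,"jaw": 0.066},{"translation": [0,0,0],"spin": 0,"jaw": 0.066}])

```text
time: 17.78
tool_pos: [471.5, 25.1, 1.7]
tcp_rot: [180.0, -0.0, 19.4]
ft_force: [-0.3, -0.2, 0.7]
finger_gap: 65.7
grip_force: 0.0
```

```bash
python3 - <<'E'
from h import *
w=r.snapshot("wrist")
holes(w,"sieve",10) if 0 else None
g=cv2.cvtColor(w["pixels"],6)
d=r.regions_of(w,"sieve");print([(x["score"],x["xy"]) for x in d]);print(rects(w,"sieve",10))
plan(471,24.2,1,19.3)
E
```

```text
[(0.94, [289.4, 246.6])]
[(0.94, 477.8, 26.4, 107, 55, 19.8)]
now [471.4  25.1   1.4] [180.   -0.   19.4] spin rad 0.0015 q6 67.0 then tool mm x -0.6 y 0.7 z 0.4 gap 66.2 grip 0.0 ft [-0.4  0.5 -0.8]
```

Request:
carry_out(commands=[{"translation": [-0.0002,0.0007,0.0003],"spin": 0,"jaw": 0.06},{"translation": [0,0,0],"spin": 0,"jaw": 0.056},{"translation": [0,0,0],"spin": 0,"jaw": 0.052},{"translation": [0,0,0],"spin": 0,"jaw": 0.05},{"translation": [0,0,0],"spin": 0,"jaw": 0.05},{"translation": [0,0,0],"spin": 0,"jaw": 0.05},{"translation": [0,0,0],"spin": 0,"jaw": 0.05},{"translation": [0,0,0],"spin": 0,"jaw": 0.05}], squeeze=30)

```text
time: 18.6
tool_pos: [471.4, 24.3, 1.3]
tcp_rot: [180.0, -0.0, 19.4]
ft_force: [-2.1, -0.5, 5.3]
finger_gap: 53.1
grip_force: 31.9
```

```bash
python3 - <<'E'
from h import *
plan(433,-292.7,150,17.9)
E
```

```text
now [471.4  24.3   1.3] [180.   -0.   19.4] spin rad 0.0259 q6 67.0 then tool mm x -134.0 y 289.9 z -148.7 gap 53.1 grip 31.9 ft [-2.1 -0.5  5.3]
```

Request:
carry_out(commands=[{"translation": [0,0,-0.005],"spin": 0,"jaw": 0.05},{"translation": [0,0,-0.01],"spin": 0,"jaw": 0.05},{"translation": [0,0,-0.02],"spin": 0,"jaw": 0.05},{"translation": [0,0,-0.025],"spin": 0,"jaw": 0.05},{"translation": [0,0,-0.025],"spin": 0,"jaw": 0.05},{"translation": [0,0,-0.025],"spin": 0,"jaw": 0.05},{"translation": [0,0,-0.015],"spin": 0,"jaw": 0.05},{"translation": [0,0,0],"spin": 0,"jaw": 0.05}])

```text
time: 19.27
tool_pos: [474.1, 24.3, 131.0]
tcp_rot: [179.8, -0.4, 19.4]
ft_force: [0.6, 0.0, -0.9]
finger_gap: 52.5
grip_force: 31.8
```

```bash
python3 - <<'E'
from h import *
w=r.snapshot("wrist");z=r.sense()["tool_pos"][2]-1.2+10
print(rects(w,"sieve",z));holes(w,"sieve",z)
plan(433,-292.7,150,17.9)
E
```

```text
[(0.81, 479.6, 26.5, 109, 56, 19.4)]
score 0.81
[288 138  23   1  23] [299. 138.] [532.7  38.3]
[268 161  29  28 611] [281.9 174.3] [515.8  40. ]
[259 232  10   9  71] [263.4 236.2] [486.2  38.5]
[279 232  10   9  72] [283.6 236.2] [489.3  29.8]
[299 232  10   9  69] [303.9 236.2] [492.4  21.1]
[ 225  251  115  105 6577] [285.6 304.8] [456.3  17.2]
[259 251  10   9  68] [263.7 255. ] [477.5  35.4]
[279 251  10   9  69] [283.7 255.1] [480.5  26.7]
[299 251  10   9  70] [303.6 255. ] [483.6  18. ]
[319 251  10   9  70] [323.5 255. ] [486.7   9.3]
[299 269  10   9  65] [303.2 273.1] [475.  15.]
[319 269   9   9  66] [323.  273.1] [478.    6.2]
now [470.9  24.4 125.4] [-180.     0.    19.4] spin rad 0.0259 q6 67.0 then tool mm x -133.5 y 290.1 z -24.6 gap 52.5 grip 31.8 ft [-0.2  1.4 -1.2]
```

```bash
python3 - <<'E'
from h import *
w=r.snapshot("wrist");p=r.sense()["tool_pos"];z=p[2]-1.2+10
h=at(w,(281.9,174.3),z)-p;t=np.radians(19.4)
print(p,"hole tool x,y",h[0]*np.cos(t)+h[1]*np.sin(t),h[0]*np.sin(t)-h[1]*np.cos(t))
plan(433,-292.7,150,17.9)
h=at(w,(284.3,174.3),p[2]+5.3)-p;print("gasket",h[0]*np.cos(t)+h[1]*np.sin(t),h[0]*np.sin(t)-h[1]*np.cos(t))
E
```

```text
[470.30728646  24.41908836 124.69086073] hole tool x,y 45.430575058180224 -0.7590293324801713
now [470.3  24.4 124.7] [-1.80e+02  1.00e-01  1.94e+01] spin rad 0.0259 q6 67.0 then tool mm x -133.0 y 290.3 z -25.3 gap 53.1 grip 31.8 ft [-0.5  0.6 -2.3]
gasket 44.83745315237845 0.26629292081036837
```

Request:
carry_out(commands=[{"translation": [0,0,0],"spin": 0.03,"jaw": 0.05},{"translation": [-0.0111,0.0242,0],"spin": 0,"jaw": 0.05},{"translation": [-0.0111,0.0242,0],"spin": 0,"jaw": 0.05},{"translation": [-0.0111,0.0242,0],"spin": 0,"jaw": 0.05},{"translation": [-0.0111,0.0242,0],"spin": 0,"jaw": 0.05},{"translation": [-0.0111,0.0242,0],"spin": 0,"jaw": 0.05},{"translation": [-0.0111,0.0242,0],"spin": 0,"jaw": 0.05},{"translation": [-0.0111,0.0242,0],"spin": 0,"jaw": 0.05}])

```text
time: 20.13
tool_pos: [447.1, -161.3, 124.1]
tcp_rot: [-179.9, 0.1, 17.7]
ft_force: [0.0, -0.5, -0.8]
finger_gap: 53.0
grip_force: 31.8
```

Request:
carry_out(commands=[{"translation": [-0.0111,0.0242,0],"spin": 0,"jaw": 0.05},{"translation": [-0.0111,0.0242,0],"spin": 0,"jaw": 0.05},{"translation": [-0.0111,0.0242,0],"spin": 0,"jaw": 0.05},{"translation": [-0.0111,0.0242,0],"spin": 0,"jaw": 0.05},{"translation": [-0.0111,0.0242,0],"spin": 0,"jaw": 0.05},{"translation": [0,0,0],"spin": 0,"jaw": 0.05},{"translation": [0,0,0],"spin": 0,"jaw": 0.05},{"translation": [0,0,0],"spin": 0,"jaw": 0.05}])

```text
time: 20.8
tool_pos: [431.7, -291.8, 124.4]
tcp_rot: [-179.8, 0.1, 17.6]
ft_force: [-0.2, -0.4, -0.5]
finger_gap: 52.8
grip_force: 31.9
```

Request:
carry_out(commands=[{"translation": [0,0,0.005],"spin": 0,"jaw": 0.05},{"translation": [0,0,0.01],"spin": 0,"jaw": 0.05},{"translation": [0,0,0.015],"spin": 0,"jaw": 0.05},{"translation": [0,0,0.015],"spin": 0,"jaw": 0.05},{"translation": [0,0,0.005],"spin": 0,"jaw": 0.05},{"translation": [0,0,0],"spin": 0,"jaw": 0.05},{"translation": [0,0,0],"spin": 0,"jaw": 0.05},{"translation": [0,0,0],"spin": 0,"jaw": 0.05}])

```text
time: 21.47
tool_pos: [433.0, -292.9, 76.7]
tcp_rot: [179.9, -0.0, 17.7]
ft_force: [0.5, 0.0, -1.0]
finger_gap: 52.9
grip_force: 31.9
```

```bash
python3 - <<'E'
from h import *
w=r.snapshot("wrist");p=r.sense()["tool_pos"]
plan(432.8,-292.5,20.7,17.87)
cv2.imwrite("pics/w7.png",cv2.resize(w["pixels"][140:370,200:370],None,fx=2.5,fy=2.5,interpolation=2))
E
```

```text
now [ 433.1 -293.1   77. ] [179.9  -0.   17.7] spin rad -0.0033 q6 33.0 then tool mm x -0.1 y -0.7 z 56.3 gap 52.7 grip 31.9 ft [ 0.4  0.2 -0.4]
```

View pics/w7.png

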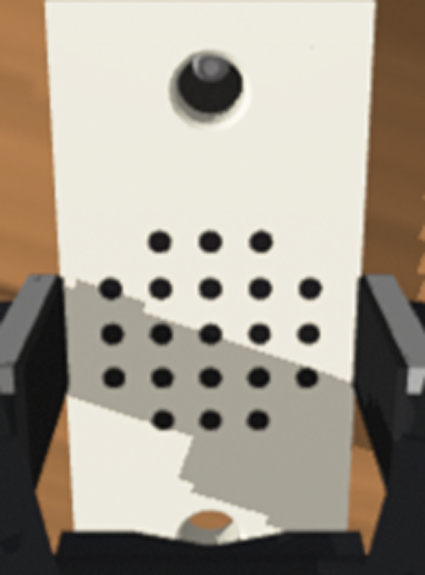

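```bash
python3 - <<'E'
from h import *
w=r.snapshot("wrist");p=r.sense()["tool_pos"]
c=lambda x,y:(200+x/2.5-.3,140+y/2.5-.3)
D=at(w,c(211,67),60)-at(w,c(209,88.5),p[2]-1.2+10);t=np.radians(17.7)
print(p,"tool dx dy",D[0]*np.cos(t)+D[1]*np.sin(t),D[0]*np.sin(t)-D[1]*np.cos(t))
plan(432.8,-292.5,20.7,17.87)
E
```

```text
[ 433.16430352 -293.19409065   77.08420604] tool dx dy -0.06442268786260165 0.3811888257265766
now [ 433.2 -293.2   77.1] [ 1.799e+02 -1.000e-01  1.770e+01] spin rad -0.0034 q6 33.0 then tool mm x -0.1 y -0.8 z 56.4 gap 52.7 grip 31.9 ft [ 0.8 -0.4 -1.1]
```

Request:
carry_out(commands=[{"translation": [0,0,0.003],"spin": 0,"jaw": 0.05},{"translation": [0,0,0.004],"spin": 0,"jaw": 0.05},{"translation": [0,0,0.004],"spin": 0,"jaw": 0.05},{"translation": [0,0,0.004],"spin": 0,"jaw": 0.05},{"translation": [0,0,0.004],"spin": 0,"jaw": 0.05},{"translation": [0,0,0.004],"spin": 0,"jaw": 0.05},{"translation": [0,0,0.004],"spin": 0,"jaw": 0.05},{"translation": [0,0,0.002],"spin": 0,"jaw": 0.05}])

```text
time: 22.23
tool_pos: [432.1, -292.5, 46.1]
tcp_rot: [-180.0, 0.0, 17.7]
ft_force: [-0.4, 0.4, -0.5]
finger_gap: 52.6
grip_force: 31.9
```

```bash
python3 - <<'E'
from h import *
plan(432.8,-292.5,27.2,17.87);print(r.sense()["wrist_torque"])
E
```

```text
now [ 432.1 -292.5   46.1] [-180.     0.    17.7] spin rad -0.0036 q6 33.0 then tool mm x 0.7 y 0.2 z 18.9 gap 52.6 grip 31.9 ft [-0.4  0.4 -0.5]
[ 0.04497154 -0.01363546 -0.00068973]
```

No contact force: both pins are in. Lower on, release, rise.

Request:
carry_out(commands=[{"translation": [0.0003,0,0.003],"spin": 0,"jaw": 0.05},{"translation": [0,0,0.003],"spin": 0,"jaw": 0.05},{"translation": [0,0,0.003],"spin": 0,"jaw": 0.05},{"translation": [0,0,0.003],"spin": 0,"jaw": 0.05},{"translation": [0,0,0.003],"spin": 0,"jaw": 0.05},{"translation": [0,0,0.002],"spin": 0,"jaw": 0.05},{"translation": [0,0,0.001],"spin": 0,"jaw": 0.05},{"translation": [0,0,0.0003],"spin": 0,"jaw": 0.05}])

```text
time: 22.9
tool_pos: [432.6, -292.6, 28.4]
tcp_rot: [-180.0, 0.0, 17.7]
ft_force: [-0.9, -0.2, -0.7]
finger_gap: 52.6
grip_force: 31.9
```

Request:
carry_out(commands=[{"translation": [0,0,0],"spin": 0,"jaw": 0.05},{"translation": [0,0,0],"spin": 0,"jaw": 0.05},{"translation": [0,0,0],"spin": 0,"jaw": 0.05},{"translation": [0,0,0],"spin": 0,"jaw": 0.07},{"translation": [0,0,0],"spin": 0,"jaw": 0.07},{"translation": [0,0,0],"spin": 0,"jaw": 0.07},{"translation": [0,0,0],"spin": 0,"jaw": 0.07},{"translation": [0,0,0],"spin": 0,"jaw": 0.07}])

```text
time: 23.57
tool_pos: [432.8, -292.7, 28.8]
tcp_rot: [180.0, -0.0, 17.7]
ft_force: [0.1, -0.1, 0.2]
finger_gap: 70.0
grip_force: 0.0
```

Request:
carry_out(commands=[{"translation": [0,0,-0.005],"spin": 0,"jaw": 0.07},{"translation": [0,0,-0.015],"spin": 0,"jaw": 0.07},{"translation": [0,0,-0.025],"spin": 0,"jaw": 0.07},{"translation": [0,0,-0.03],"spin": 0,"jaw": 0.07},{"translation": [0,0,-0.035],"spin": 0,"jaw": 0.07},{"translation": [0,0,-0.035],"spin": 0,"jaw": 0.07},{"translation": [0,0,-0.035],"spin": 0,"jaw": 0.07},{"translation": [0,0,-0.02],"spin": 0,"jaw": 0.07}])

```text
time: 24.23
tool_pos: [433.8, -293.5, 234.0]
tcp_rot: [179.7, -0.2, 17.7]
ft_force: [0.7, -0.7, 0.1]
finger_gap: 70.2
grip_force: 0.0
```

```bash
python3 - <<'E'
from h import *
w=r.snapshot("wrist")
print(rects(w,"sieve",36))
a=r.snapshot("top");b=r.snapshot("side")
for p in(a,b):
    for d in r.landmark_of(p,"chamber"): print(d["score"],at(p,d["xy"],0).round(1))
    d=r.regions_of(p,"chamber");print([(x["score"],x["xy"]) for x in d]); 
plan(412,300,220,0)
cv2.imwrite("pics/ch.png",np.hstack([cv2.resize(a["pixels"][240:320,135:200],(390,480),interpolation=2),cv2.resize(b["pixels"][115:175,190:240],(400,480),interpolation=2)]))
E
```

```text
[(0.73, 433.7, -292.3, 118, 56, 17.6)]
0.78 [415.4 306.5   0. ]
[(0.9, [164.6, 279.3])]
0.24 [ 629.3 -428.6    0. ]
[(0.48, [263.4, 313.6]), (0.46, [293.3, 120.3])]
now [ 432.  -292.   226.9] [-1.799e+02  1.000e-01  1.770e+01] spin rad 0.3083 q6 33.0 then tool mm x -20.0 y -592.0 z 6.9 gap 69.9 grip 0.0 ft [-0.1 -0.7 -0.7]
```

View pics/ch.png

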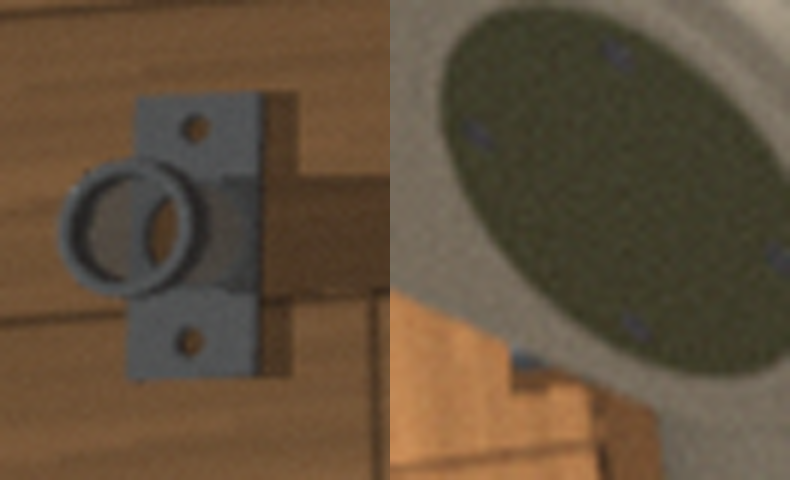

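```bash
python3 - <<'E'
from h import *
a=r.snapshot("top")
H=[at(a,(135+195/6-.4,240+129/6-.4),10),at(a,(135+190/6-.4,240+342/6-.4),10)];d=H[0]-H[1]
print(H,(H[0]+H[1])/2,np.degrees(np.arctan2(d[1],d[0])),np.linalg.norm(d),at(a,(135+128/6-.4,240+227/6-.4),100))
C=(H[0]+H[1])/2
plan(C[0],C[1],220,np.degrees(np.arctan2(d[1],d[0])))
E
```

```text
[array([461.33762879, 302.46727685,  10.        ]), array([371.70344814, 305.68688029,  10.        ])] [416.52053846 304.07707857  10.        ] -2.057143992182366 89.69198507779718 [416.53875888 302.0473628  100.        ]
now [ 432.1 -292.1  227. ] [-1.799e+02  1.000e-01  1.770e+01] spin rad 0.3442 q6 33.0 then tool mm x -36.9 y -595.2 z 7.0 gap 70.1 grip 0.0 ft [0.4 0.1 0.3]
```

Request:
carry_out(commands=[{"translation": [0,0,0],"spin": 0.086,"jaw": 0.0854},{"translation": [0,0,0],"spin": 0.086,"jaw": 0.0854},{"translation": [0,0,0],"spin": 0.086,"jaw": 0.0854},{"translation": [0,0,0],"spin": 0.086,"jaw": 0.0854},{"translation": [-0.00185,-0.0298,-0.0012],"spin": 0,"jaw": 0.0854},{"translation": [-0.00185,-0.0298,-0.0012],"spin": 0,"jaw": 0.0854},{"translation": [-0.00185,-0.0298,-0.0012],"spin": 0,"jaw": 0.0854},{"translation": [-0.00185,-0.0298,-0.0012],"spin": 0,"jaw": 0.0854}])

```text
time: 25.35
tool_pos: [428.9, -172.0, 232.4]
tcp_rot: [-179.9, 0.1, -2.1]
ft_force: [-0.3, -0.6, 0.8]
finger_gap: 85.4
grip_force: 0.0
```

Request:
carry_out(commands=[{"translation": [-0.00185,-0.0298,-0.0012],"spin": 0,"jaw": 0.0854},{"translation": [-0.00185,-0.0298,-0.0012],"spin": 0,"jaw": 0.0854},{"translation": [-0.00185,-0.0298,-0.0012],"spin": 0,"jaw": 0.0854},{"translation": [-0.00185,-0.0298,-0.0012],"spin": 0,"jaw": 0.0854},{"translation": [-0.00185,-0.0298,-0.0012],"spin": 0,"jaw": 0.0854},{"translation": [-0.00185,-0.0298,-0.0012],"spin": 0,"jaw": 0.0854},{"translation": [-0.00185,-0.0298,-0.0012],"spin": 0,"jaw": 0.0854},{"translation": [-0.00185,-0.0298,-0.0012],"spin": 0,"jaw": 0.0854}])

```text
time: 26.02
tool_pos: [422.6, 66.9, 242.4]
tcp_rot: [180.0, 0.1, -2.1]
ft_force: [-0.1, 1.1, -0.1]
finger_gap: 85.5
grip_force: 0.0
```

Request:
carry_out(commands=[{"translation": [-0.00185,-0.0298,-0.0012],"spin": 0,"jaw": 0.0854},{"translation": [-0.00185,-0.0298,-0.0012],"spin": 0,"jaw": 0.0854},{"translation": [-0.00185,-0.0298,-0.0012],"spin": 0,"jaw": 0.0854},{"translation": [-0.00185,-0.0298,-0.0012],"spin": 0,"jaw": 0.0854},{"translation": [-0.00185,-0.0298,-0.0012],"spin": 0,"jaw": 0.0854},{"translation": [-0.00185,-0.0298,-0.0012],"spin": 0,"jaw": 0.0854},{"translation": [-0.00185,-0.0298,-0.0012],"spin": 0,"jaw": 0.0854},{"translation": [-0.00185,-0.0298,-0.0012],"spin": 0,"jaw": 0.0854}])

```text
time: 26.68
tool_pos: [416.4, 305.6, 251.7]
tcp_rot: [179.9, 0.1, -2.0]
ft_force: [0.6, -0.8, -0.5]
finger_gap: 85.2
grip_force: 0.0
```

Request:
carry_out(commands=[{"translation": [0,0,0],"spin": 0,"jaw": 0.0854},{"translation": [0,0,0],"spin": 0,"jaw": 0.0854},{"translation": [0,0,0],"spin": 0,"jaw": 0.0854},{"translation": [0,0,0],"spin": 0,"jaw": 0.0854},{"translation": [0,0,0],"spin": 0,"jaw": 0.0854},{"translation": [0,0,0],"spin": 0,"jaw": 0.0854},{"translation": [0,0,0],"spin": 0,"jaw": 0.0854},{"translation": [0,0,0],"spin": 0,"jaw": 0.0854}])

```text
time: 27.35
tool_pos: [417.2, 303.8, 252.9]
tcp_rot: [-180.0, -0.0, -2.1]
ft_force: [-0.8, -0.2, -0.4]
finger_gap: 85.5
grip_force: 0.0
```

```bash
python3 - <<'E'
from h import *
w=r.snapshot("wrist");np.save("w8.npy",w,allow_pickle=True);cv2.imwrite("pics/w8.png",w["pixels"])
print(rects(w,"chamber",10));plan(416.5,303,80,-2.05)
print([d["xy"] for d in r.landmark_of(w,"chamber")],[proj(w,X).round(1) for X in [(416.5,303,0),(416.5,303,100),(461.5,301.5,10),(371.5,304.5,10)]])
g=cv2.GaussianBlur(cv2.cvtColor(w["pixels"],6),(3,3),0)
c=cv2.HoughCircles(g,3,1,15,param1=80,param2=25,minRadius=12,maxRadius=70);print(c)
E
```

```text
[(0.85, 417.0, 303.3, 119, 68, -2.1)]
now [417.2 304.  252.8] [-180.    -0.    -2.1] spin rad -0.0004 q6 122.0 then tool mm x -0.6 y 1.1 z 172.8 gap 86.0 grip 0.0 ft [-0.5  0.3  0.4]
[[284.0, 173.9]] [array([284.7, 175.5]), array([284.9, 193.5]), array([284.7, 139.1]), array([284.8, 212.4])]
[[[284.5 183.5  25.7]
  [407.5 230.5  12.7]
  [286.5 198.5  17.4]]]
```

View pics/w8.png

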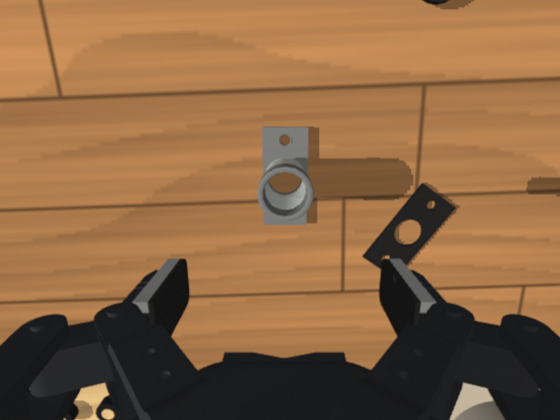

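Request:
carry_out(commands=[{"translation": [-0.0003,0.0008,0.014],"spin": 0,"jaw": 0.08},{"translation": [0,0,0.025],"spin": 0,"jaw": 0.08},{"translation": [0,0,0.03],"spin": 0,"jaw": 0.08},{"translation": [0,0,0.03],"spin": 0,"jaw": 0.075},{"translation": [0,0,0.025],"spin": 0,"jaw": 0.075},{"translation": [0,0,0.015],"spin": 0,"jaw": 0.075},{"translation": [0,0,0.013],"spin": 0,"jaw": 0.075},{"translation": [0,0,0.01],"spin": 0,"jaw": 0.075}])

```text
time: 28.17
tool_pos: [416.0, 303.1, 89.1]
tcp_rot: [179.9, 0.1, -2.0]
ft_force: [-0.0, -0.5, 1.1]
finger_gap: 74.9
grip_force: 0.0
```

Request:
carry_out(commands=[{"translation": [0,0,0.008],"spin": 0,"jaw": 0.07},{"translation": [0,0,0.006],"spin": 0,"jaw": 0.07},{"translation": [0,0,0.003],"spin": 0,"jaw": 0.07},{"translation": [0,0,0],"spin": 0,"jaw": 0.07},{"translation": [0,0,0],"spin": 0,"jaw": 0.07},{"translation": [0,0,0],"spin": 0,"jaw": 0.065},{"translation": [0,0,0],"spin": 0,"jaw": 0.06},{"translation": [0,0,0],"spin": 0,"jaw": 0.06}])

```text
time: 28.83
tool_pos: [417.1, 303.7, 74.3]
tcp_rot: [-180.0, -0.1, -2.0]
ft_force: [0.3, -0.9, 0.1]
finger_gap: 60.0
grip_force: 0.0
```

Request:
carry_out(commands=[{"translation": [0,0,0],"spin": 0,"jaw": 0.057},{"translation": [0,0,0],"spin": 0,"jaw": 0.055},{"translation": [0,0,0],"spin": 0,"jaw": 0.053},{"translation": [0,0,0],"spin": 0,"jaw": 0.05},{"translation": [0,0,0],"spin": 0,"jaw": 0.05},{"translation": [0,0,0],"spin": 0,"jaw": 0.05},{"translation": [0,0,0],"spin": 0,"jaw": 0.05},{"translation": [0,0,0],"spin": 0,"jaw": 0.05}], squeeze=40)

```text
time: 29.5
tool_pos: [417.0, 303.5, 74.4]
tcp_rot: [-180.0, -0.0, -2.0]
ft_force: [-2.4, -2.3, 7.2]
finger_gap: 53.6
grip_force: 40.8
```

```bash
python3 - <<'E'
from h import *
plan(433,-292.7,170,17.9)
E
```

```text
now [417.  303.5  74.4] [-180.   -0.   -2.] spin rad -0.3481 q6 122.0 then tool mm x -168.0 y 572.2 z -95.6 gap 53.6 grip 40.8 ft [-2.4 -2.3  7.2]
```

Request:
carry_out(commands=[{"translation": [0,0,-0.004],"spin": 0,"jaw": 0.05},{"translation": [0,0,-0.01],"spin": 0,"jaw": 0.05},{"translation": [0,0,-0.018],"spin": 0,"jaw": 0.05},{"translation": [0,0,-0.02],"spin": 0,"jaw": 0.05},{"translation": [0,0,-0.02],"spin": 0,"jaw": 0.05},{"translation": [0,0,-0.016],"spin": 0,"jaw": 0.05},{"translation": [0,0,-0.008],"spin": 0,"jaw": 0.05},{"translation": [0,0,0],"spin": 0,"jaw": 0.05}])

```text
time: 30.17
tool_pos: [418.0, 304.3, 172.5]
tcp_rot: [-179.9, -0.2, -2.0]
ft_force: [0.0, 0.5, -0.8]
finger_gap: 53.1
grip_force: 42.4
```

Request:
carry_out(commands=[{"translation": [0,0,0],"spin": -0.058,"jaw": 0.05},{"translation": [0,0,0],"spin": -0.058,"jaw": 0.05},{"translation": [0,0,0],"spin": -0.058,"jaw": 0.05},{"translation": [0,0,0],"spin": -0.058,"jaw": 0.05},{"translation": [0,0,0],"spin": -0.058,"jaw": 0.05},{"translation": [0,0,0],"spin": -0.058,"jaw": 0.05},{"translation": [0,0,0],"spin": 0,"jaw": 0.05},{"translation": [0,0,0],"spin": 0,"jaw": 0.05}])

```text
time: 30.83
tool_pos: [416.2, 303.2, 168.6]
tcp_rot: [180.0, 0.1, 17.8]
ft_force: [0.1, 1.0, -0.9]
finger_gap: 53.6
grip_force: 42.3
```

```bash
python3 - <<'E'
from h import *
w=r.snapshot("wrist");np.save("w9.npy",w,allow_pickle=True);p=r.sense()["tool_pos"]
plan(433,-292.7,170,17.9)
t=np.radians(17.9);u=np.array([np.cos(t),np.sin(t),0])
e=proj(w,p+45*u+[0,0,-64.4]);print("expect",e,proj(w,p+60*u+[0,0,-64.4]))
g=cv2.cvtColor(w["pixels"],6);x,y=e.astype(int)
b=w["pixels"][y-24:y+25:2,x-24:x+25:2].astype(int);print((b[:,:,2]-b[:,:,0]))
E
```

```text
now [416.3 303.2 168.8] [1.80e+02 1.00e-01 1.78e+01] spin rad -0.0022 q6 103.0 then tool mm x -167.2 y 572.2 z -1.2 gap 53.2 grip 42.3 ft [-0.3  0.6 -1.2]
expect [283.8845366  154.98530208] [283.85594518 130.99267681]
[[105 106 104 103 103 103 102 101 100 100 100 102 103 103 103 103 105 105
  104 104 105 105 107 108 107]
 [ 76  77  77  77  76  76  76  76  76  77  75  75  76  77  77  77  77  78
   78  79  78  79  79  79  80]
 [  3   3   2   3   2   3   3   2   2   2   1   1   1   1   3   2   1   2
    2   1   2   2   2   2   2]
 [  3   3   3   3   3   3   4   3   3   3   3   3   3   3   4   3   3   3
    3   3   2   2   4   3   3]
 [  3   3   3   3   4   4   3   3   3   4   4   3   3   3   4   3   3   3
    3   3   3   3   3   4   3]
 [  2   1   2   3   2   2   2   3   3   2   3   2   2   2   2   2   2   2
    3   3   4   3   3   3   3]
 [  2   1   1   2   2   2   1   2   2   1   2   1   1   2   1   2   1   1
    2   1   2   2   2   2   1]
 [  1   2   3   2   2   2   2   2   3   1   2   1   1   1   2   2   2   2
    2   1   2   2   1   2   2]
 [  2   2   1   2   2   3   3   3   3   3 
[... 1043 characters left out ...]
 3   3   3   1   1   1   0   2   2   3
    3   4   3   3   3   3   4]
 [  3   3   3   3   3   4   3   3   2   3   3   3   3   2   2   3   3   3
    3   3   4   3   4   3   3]
 [  3   3   3   3   3   3   3   3   3   3   3   3   3   2   3   3   3   3
    3   3   2   3   3   3   3]
 [  3   3   3   3   3   3   3   2   3   3   3   3   3   3   3   3   4   3
    3   3   3   3   3   3   3]
 [  3   3   2   3   2   2   3   2   2   3   3   3   3   3   3   3   3   3
    4   3   2   2   4   2   3]
 [  2   2   1   2   2   2   2   2   1   1   2   1   1   2   2   1   2   2
    2   1   1   1   1   1   2]
 [  2   2   2   2   1   2   2   3   2   2   2   2   1   2   1   2   1   1
    1   1   2   1   2   2   2]]
```

Request:
carry_out(commands=[{"translation": [-0.004,0.0138,0],"spin": 0,"jaw": 0.05},{"translation": [-0.00706,0.02426,0],"spin": 0,"jaw": 0.05},{"translation": [-0.00706,0.02426,0],"spin": 0,"jaw": 0.05},{"translation": [-0.00706,0.02426,0],"spin": 0,"jaw": 0.05},{"translation": [-0.00706,0.02426,0],"spin": 0,"jaw": 0.05},{"translation": [-0.00706,0.02426,0],"spin": 0,"jaw": 0.05},{"translation": [-0.00706,0.02426,0],"spin": 0,"jaw": 0.05},{"translation": [-0.00706,0.02426,0],"spin": 0,"jaw": 0.05}])

```text
time: 31.55
tool_pos: [421.9, 110.6, 169.5]
tcp_rot: [180.0, 0.0, 17.8]
ft_force: [-0.2, -0.5, -0.8]
finger_gap: 53.4
grip_force: 42.5
```

Request:
carry_out(commands=[{"translation": [-0.00706,0.02426,0],"spin": 0,"jaw": 0.05},{"translation": [-0.00706,0.02426,0],"spin": 0,"jaw": 0.05},{"translation": [-0.00706,0.02426,0],"spin": 0,"jaw": 0.05},{"translation": [-0.00706,0.02426,0],"spin": 0,"jaw": 0.05},{"translation": [-0.00706,0.02426,0],"spin": 0,"jaw": 0.05},{"translation": [-0.00706,0.02426,0],"spin": 0,"jaw": 0.05},{"translation": [-0.00706,0.02426,0],"spin": 0,"jaw": 0.05},{"translation": [-0.00706,0.02426,0],"spin": 0,"jaw": 0.05}])

```text
time: 32.22
tool_pos: [427.5, -91.4, 169.6]
tcp_rot: [180.0, 0.0, 17.8]
ft_force: [-0.6, 0.6, -1.2]
finger_gap: 53.3
grip_force: 42.5
```

Request:
carry_out(commands=[{"translation": [-0.00706,0.02426,0],"spin": 0,"jaw": 0.05},{"translation": [-0.00706,0.02426,0],"spin": 0,"jaw": 0.05},{"translation": [-0.00706,0.02426,0],"spin": 0,"jaw": 0.05},{"translation": [-0.00706,0.02426,0],"spin": 0,"jaw": 0.05},{"translation": [-0.00706,0.02426,0],"spin": 0,"jaw": 0.05},{"translation": [-0.00706,0.02426,0],"spin": 0,"jaw": 0.05},{"translation": [-0.00706,0.02426,0],"spin": 0,"jaw": 0.05},{"translation": [-0.00712,0.02418,0],"spin": 0,"jaw": 0.05}])

```text
time: 32.88
tool_pos: [433.1, -293.3, 169.5]
tcp_rot: [-180.0, 0.0, 17.8]
ft_force: [0.4, 0.7, -1.5]
finger_gap: 52.8
grip_force: 42.5
```

Request:
carry_out(commands=[{"translation": [0,0,0],"spin": 0,"jaw": 0.05},{"translation": [0,0,0],"spin": 0,"jaw": 0.05},{"translation": [0,0,0.004],"spin": 0,"jaw": 0.05},{"translation": [0,0,0.006],"spin": 0,"jaw": 0.05},{"translation": [0,0,0.006],"spin": 0,"jaw": 0.05},{"translation": [0,0,0.004],"spin": 0,"jaw": 0.05},{"translation": [0,0,0],"spin": 0,"jaw": 0.05},{"translation": [0,0,0],"spin": 0,"jaw": 0.05}])

```text
time: 33.55
tool_pos: [433.8, -291.0, 149.1]
tcp_rot: [-179.9, 0.0, 17.9]
ft_force: [-0.4, 0.2, -1.5]
finger_gap: 52.9
grip_force: 42.6
```

```bash
cat >> h.py <<'E'
def patch(w,dz,n=13,s=2,f=45,ch=None):
    q=r.sense();p=q["tool_pos"];t=np.radians(q["tcp_rot"][2]);u=np.array([np.cos(t),np.sin(t),0])
    e=proj(w,p+f*u+[0,0,dz]);x,y=e.round().astype(int)
    print("expect",e.round(1),"rows from",y-n*s,"cols from",x-n*s)
    b=w["pixels"][y-n*s:y+n*s+1:s,x-n*s:x+n*s+1:s].mean(2).astype(int)
    for l in b: print(" ".join("%3d"%v for v in l))
E
python3 - <<'E'
from h import *
w=r.snapshot("wrist");np.save("w10.npy",w,allow_pickle=True)
plan(433,-292.7,110.4,17.9)
t=np.radians(17.9);u=np.array([np.cos(t),np.sin(t),0])
print("pin tip expect",proj(w,np.array([432.9,-292.7,60])+45*u))
patch(w,-64.4)
E
```

```text
now [ 434.  -291.3  149.6] [-180.     0.    17.9] spin rad 0.0004 q6 33.0 then tool mm x -1.4 y 1.0 z 39.2 gap 53.7 grip 42.6 ft [ 0.3  0.1 -1. ]
pin tip expect [286.08431461 153.32860312]
expect [284.8 155.1] rows from 129 cols from 259
135 134 134 135 134 134 134 134 134 135 134 134 134 135 134 134 134 134 134 134 135 134 135 135 133 134 134
216 216 216 216 211 211 212 211 211 213 213 213 213 215 215 215 215 217 217 217 216 217 216 217 215 211 211
166 166 167 166 166 166 166 166 162 161 161 161 161 162 161 161 161 161 161 162 161 162 161 162 161 162 160
135 135 135 135 134 135 135 135 134 134 135 135 135 136 135 135 134 134 134 135 135 135 135 135 134 134 135
136 136 135 135 135 136 135 136 136 136 136 135 135 136 136 135 136 135 136 135 136 136 136 136 135 135 136
135 135 135 135 136 135 135 135 136 136 136 135 136 135 136 136 135 136 136 136 135 135 135 136 135 136 135
134 135 134 135 135 134 134 135 135 134 135 135 135 134 135 134 135 134 135 135 135 134 135 134 135 134 135
134 135 135 135 135 135 135 134 135 134 134 134 135 135 135 135 134 134 134 134 134 135 135 135 134 135 13
[... 1353 characters left out ...]
 134 134 134 134 134 134 134 134 136 134 135 134 135
135 135 133 134 135 134 135 134 135 134 134 135 134 134 134 134 135 134 134 135 134 135 134 134 134 134 134
133 133 133 134 134 134 134 134 134 134 134 135 134 134 134 135 134 134 135 134 134 135 134 134 134 134 134
134 134 133 133 133 133 133 134 134 133 134 133 133 134 133 133 133 134 134 134 134 134 134 133 134 133 133
133 133 134 133 133 134 134 133 133 133 134 133 134 133 133 134 133 133 133 134 133 134 133 133 134 133 133
133 133 133 133 134 133 133 133 134 133 133 133 134 134 134 134 133 134 134 133 133 133 133 133 133 134 133
134 133 134 133 133 133 133 133 133 134 133 133 133 133 134 133 133 133 133 134 133 133 134 133 133 133 134
```

Request:
carry_out(commands=[{"translation": [-0.0005,0.0009,0],"spin": 0,"jaw": 0.05},{"translation": [0,0,0],"spin": 0,"jaw": 0.05},{"translation": [0,0,0.003],"spin": 0,"jaw": 0.05},{"translation": [0,0,0.004],"spin": 0,"jaw": 0.05},{"translation": [0,0,0.004],"spin": 0,"jaw": 0.05},{"translation": [0,0,0.003],"spin": 0,"jaw": 0.05},{"translation": [0,0,0],"spin": 0,"jaw": 0.05},{"translation": [0,0,0],"spin": 0,"jaw": 0.05}])

```text
time: 34.27
tool_pos: [433.5, -292.5, 135.2]
tcp_rot: [-180.0, 0.0, 17.9]
ft_force: [-0.3, 0.4, -1.4]
finger_gap: 53.4
grip_force: 42.6
```

```bash
python3 - <<'E'
from h import *
w=r.snapshot("wrist")
plan(433,-292.7,110.4,17.9)
t=np.radians(17.9);u=np.array([np.cos(t),np.sin(t),0])
print("pin tip expect",proj(w,np.array([432.9,-292.7,60])+45*u))
patch(w,-64.4,10,2)
E
```

```text
now [ 433.7 -292.7  135.5] [-180.     0.    17.9] spin rad -0.0002 q6 32.0 then tool mm x -0.7 y -0.2 z 25.1 gap 53.6 grip 42.6 ft [ 0.7  0.6 -0.7]
pin tip expect [284.18071434 154.45496424]
expect [284.5 155.1] rows from 135 cols from 265
135 135 135 135 135 134 135 135 135 134 135 134 134 135 135 135 134 135 134 135 134
135 136 136 136 136 136 136 136 135 136 135 136 136 136 136 136 136 136 136 136 136
135 136 135 135 135 135 136 136 135 136 136 135 136 135 136 136 136 136 136 136 136
135 135 134 134 135 135 134 135 135 135 135 135 135 135 135 134 134 135 135 135 135
135 135 134 135 135 135 134 134 135 135 135 135 134 135 135 135 134 135 136 135 135
135 135 135 136 136 135 135 136 136 135 135 135 136 135 135 136 135 135 135 135 135
135 135 135 135 136 135 137 125 102  96  98 105 123 134 136 136 136 136 135 135 135
135 136 135 135 135 135 125  87 103 106 104 103 104 121 133 135 136 135 135 135 134
134 135 135 135 135 125  86  92 105 109 108 106  99 100 130 134 135 136 134 134 135
135 135 136 135 135 102  86 103 103 113 125 110  96 109 153 136 135 135 135 135 135
135 135 134 135 134 
[... 203 characters left out ...]
 150 147 134 135 135 135 134
135 134 134 135 135 100 113 247 247 247 249 251 193 169 137 142 135 135 134 134 135
135 134 135 135 135 128  93 112 238 251 251 251 159 128 149 135 134 134 134 135 135
135 134 135 135 134 135 127 102  89 106 118 110 126 145 137 135 134 135 135 134 134
135 134 134 134 134 135 134 130 126 127 128 139 141 136 134 135 134 135 135 134 134
135 134 135 135 135 134 135 134 136 135 135 135 135 135 135 135 134 134 134 135 135
134 134 135 135 135 134 135 134 135 134 134 135 135 135 134 135 135 134 135 134 135
134 134 134 134 134 135 134 135 134 134 134 134 135 135 135 134 134 135 135 134 134
133 134 134 133 134 133 134 134 133 134 134 134 134 134 134 134 134 133 134 134 134
```

```bash
python3 - <<'E'
from h import *
w=r.snapshot("wrist");p=r.sense()["tool_pos"];t=np.radians(17.9)
D=at(w,(284.4,155),60)-at(w,(284.6,156.6),p[2]-64.4)
print(p,"tool dx dy",D[0]*np.cos(t)+D[1]*np.sin(t),D[0]*np.sin(t)-D[1]*np.cos(t))
E
```

```text
[ 433.84007457 -292.76393959  135.7795647 ] tool dx dy -0.21986542777439527 -0.11890917579269802
```

Request:
carry_out(commands=[{"translation": [-0.0002,0,0.001],"spin": 0,"jaw": 0.05},{"translation": [0,0,0.002],"spin": 0,"jaw": 0.05},{"translation": [0,0,0.002],"spin": 0,"jaw": 0.05},{"translation": [0,0,0.002],"spin": 0,"jaw": 0.05},{"translation": [0,0,0.002],"spin": 0,"jaw": 0.05},{"translation": [0,0,0.002],"spin": 0,"jaw": 0.05},{"translation": [0,0,0.001],"spin": 0,"jaw": 0.05},{"translation": [0,0,0],"spin": 0,"jaw": 0.05}])

```text
time: 35.03
tool_pos: [433.4, -292.6, 123.2]
tcp_rot: [-180.0, 0.0, 17.9]
ft_force: [-0.7, -0.5, -1.1]
finger_gap: 53.4
grip_force: 42.6
```

```bash
python3 - <<'E'
from h import *
plan(433,-292.7,110.4,17.9);print(r.sense()["wrist_torque"])
E
```

```text
now [ 433.4 -292.6  123.2] [-180.     0.    17.9] spin rad -0.0002 q6 32.0 then tool mm x -0.4 y -0.0 z 12.8 gap 53.4 grip 42.6 ft [-0.7 -0.5 -1.1]
[ 0.02766601  0.00101773 -0.01774833]
```

Request:
carry_out(commands=[{"translation": [0,0,0.002],"spin": 0,"jaw": 0.05},{"translation": [0,0,0.003],"spin": 0,"jaw": 0.05},{"translation": [0,0,0.003],"spin": 0,"jaw": 0.05},{"translation": [0,0,0.002],"spin": 0,"jaw": 0.05},{"translation": [0,0,0.001],"spin": 0,"jaw": 0.05},{"translation": [0,0,0.001],"spin": 0,"jaw": 0.05},{"translation": [0,0,0.0005],"spin": 0,"jaw": 0.05},{"translation": [0,0,0],"spin": 0,"jaw": 0.05}])

```text
time: 35.7
tool_pos: [433.6, -292.8, 111.1]
tcp_rot: [-180.0, 0.0, 17.9]
ft_force: [0.2, -0.7, -1.9]
finger_gap: 53.4
grip_force: 42.6
```

Request:
carry_out(commands=[{"translation": [0,0,0],"spin": 0,"jaw": 0.05},{"translation": [0,0,0],"spin": 0,"jaw": 0.05},{"translation": [0,0,0],"spin": 0,"jaw": 0.05},{"translation": [0,0,0],"spin": 0,"jaw": 0.05},{"translation": [0,0,0],"spin": 0,"jaw": 0.05},{"translation": [0,0,0],"spin": 0,"jaw": 0.05},{"translation": [0,0,0],"spin": 0,"jaw": 0.05},{"translation": [0,0,0],"spin": 0,"jaw": 0.05}])

```text
time: 36.37
tool_pos: [433.6, -292.8, 111.2]
tcp_rot: [-180.0, -0.0, 17.9]
ft_force: [-0.2, -0.4, 0.2]
finger_gap: 53.3
grip_force: 42.6
```

Request:
carry_out(commands=[{"translation": [0,0,0.0006],"spin": 0,"jaw": 0.05},{"translation": [0,0,0],"spin": 0,"jaw": 0.05},{"translation": [0,0,0],"spin": 0,"jaw": 0.056},{"translation": [0,0,0],"spin": 0,"jaw": 0.06},{"translation": [0,0,0],"spin": 0,"jaw": 0.07},{"translation": [0,0,0],"spin": 0,"jaw": 0.078},{"translation": [0,0,0],"spin": 0,"jaw": 0.078},{"translation": [0,0,0],"spin": 0,"jaw": 0.078}])

```text
time: 37.03
tool_pos: [433.7, -292.8, 110.7]
tcp_rot: [180.0, -0.0, 17.9]
ft_force: [-0.9, 0.6, -0.3]
finger_gap: 78.4
grip_force: 0.0
```

Request:
carry_out(commands=[{"translation": [0,0,-0.005],"spin": 0,"jaw": 0.078},{"translation": [0,0,-0.015],"spin": 0,"jaw": 0.078},{"translation": [0,0,-0.025],"spin": 0,"jaw": 0.078},{"translation": [0,0,-0.025],"spin": 0,"jaw": 0.078},{"translation": [0,0,-0.025],"spin": 0,"jaw": 0.078},{"translation": [0,0,-0.025],"spin": 0,"jaw": 0.078},{"translation": [0,0,-0.02],"spin": 0,"jaw": 0.078},{"translation": [0,0,0],"spin": 0,"jaw": 0.078}])

```text
time: 37.7
tool_pos: [435.4, -294.3, 256.7]
tcp_rot: [179.6, -0.3, 17.9]
ft_force: [0.5, -0.2, 1.3]
finger_gap: 78.0
grip_force: 0.0
```

Request:
carry_out(commands=[{"translation": [0,0,0],"spin": 0,"jaw": 0.07},{"translation": [0,0,0],"spin": 0,"jaw": 0.06},{"translation": [0,0,0],"spin": 0,"jaw": 0.06},{"translation": [0,0,0],"spin": 0,"jaw": 0.06},{"translation": [0,0,0],"spin": 0,"jaw": 0.06},{"translation": [0,0,0],"spin": 0,"jaw": 0.06},{"translation": [0,0,0],"spin": 0,"jaw": 0.06},{"translation": [0,0,0],"spin": 0,"jaw": 0.06}])

```text
time: 38.37
tool_pos: [433.5, -292.7, 250.4]
tcp_rot: [-180.0, 0.0, 17.9]
ft_force: [0.7, 0.1, -0.1]
finger_gap: 59.8
grip_force: 0.0
```

```bash
cat >> h.py <<'E'
def ring(p,X,rad,lim=.3):
    """fit circle of radius rad at height X[2] near X by edge strength; prints best centre offsets"""
    g=cv2.GaussianBlur(cv2.cvtColor(p["pixels"],6),(0,0),1).astype(np.float32)
    G=np.hypot(cv2.Sobel(g,5,1,0),cv2.Sobel(g,5,0,1));G=np.minimum(G,150)
    a=np.radians(np.arange(0,360,3));best=[]
    K=np.array(p["K"]);T=np.linalg.inv(np.array(p["extrinsics"]))
    for dx in np.arange(-8,8.1,.5):
        for dy in np.arange(-8,8.1,.5):
            P=np.stack([X[0]+dx+rad*np.cos(a),X[1]+dy+rad*np.sin(a),X[2]+0*a])
            c=T[:3,:3]@P+T[:3,3:];q=(K@c);q=(q[:2]/q[2]).astype(np.float32)
            v=cv2.remap(G,q[0][None],q[1][None],1);best.append((v.mean(),X[0]+dx,X[1]+dy))
    best.sort(reverse=True);print("ring r",rad,np.round(best[:4],1).tolist())
E
python3 - <<'E'
from h import *
w=r.snapshot("wrist");a=r.snapshot("top");b=r.snapshot("side")
for p in(w,a,b): 
    for rad in(21,27): ring(p,(433,-292.7,136),rad)
print(rects(w,"chamber",46))
for p in (a,b):
    for d in r.landmark_of(p,"cap")[:2]: print(d["score"],at(p,d["xy"],0).round(1))
    ring(p,(620,139,20),27);ring(p,(620,139,46),12)
plan(621,138,200,17.9)
E
```

```text
ring r 21 [[98.1, 432.0, -292.7], [97.0, 432.0, -293.2], [96.3, 432.5, -292.7], [96.2, 432.5, -293.2]]
ring r 27 [[58.1, 438.5, -295.7], [58.0, 438.5, -296.2], [57.3, 439.0, -295.7], [56.9, 438.0, -295.7]]
ring r 21 [[53.2, 432.5, -296.7], [53.1, 433.0, -297.2], [53.1, 433.0, -296.7], [53.1, 432.5, -297.2]]
ring r 27 [[55.5, 434.0, -285.7], [55.5, 433.5, -285.7], [55.4, 434.0, -285.2], [55.4, 433.0, -285.7]]
ring r 21 [[107.1, 431.5, -294.7], [106.9, 431.5, -295.2], [106.8, 431.5, -294.2], [106.8, 432.0, -294.7]]
ring r 27 [[100.8, 431.0, -300.7], [100.5, 430.5, -300.7], [99.9, 431.5, -300.7], [99.6, 427.0, -294.2]]
[(0.83, 433.1, -293.3, 120, 71, 17.9)]
0.89 [626.2 143.6   0. ]
0.67 [ 431.8 -292.2    0. ]
ring r 27 [[123.7, 621.0, 138.0], [123.7, 621.5, 138.0], [123.3, 621.0, 137.5], [123.2, 621.5, 137.5]]
ring r 12 [[64.8, 628.0, 145.5], [64.7, 628.0, 145.0], [64.7, 628.0, 146.0], [64.6, 628.0, 144.5]]
0.73 [622.3 145.    0. ]
ring r 27 [[134.4, 619.5, 133.0], [134.3, 619.5, 132.5], [134.3, 619.0, 133.0], [134.2, 619.0, 132.5]]
ring r 12 [[118.2, 620.0, 138.5], [118.2, 619.5, 138.5], [118.1, 619.5, 139.0], [118.1, 619.5, 138.0]]
now [ 433.6 -292.8  250.6] [180.   -0.   17.9] spin rad -0.0001 q6 32.0 then tool mm x 310.7 y -352.3 z 50.6 gap 59.8 grip 0.0 ft [-0.7  0.2 -0.6]
```

Request:
carry_out(commands=[{"translation": [0.0194,-0.022,0],"spin": 0,"jaw": 0.05},{"translation": [0.0194,-0.022,0],"spin": 0,"jaw": 0.05},{"translation": [0.0194,-0.022,0],"spin": 0,"jaw": 0.05},{"translation": [0.0194,-0.022,0],"spin": 0,"jaw": 0.05},{"translation": [0.0194,-0.022,0],"spin": 0,"jaw": 0.05},{"translation": [0.0194,-0.022,0],"spin": 0,"jaw": 0.05},{"translation": [0.0194,-0.022,0],"spin": 0,"jaw": 0.05},{"translation": [0.0194,-0.022,0],"spin": 0,"jaw": 0.05}])

```text
time: 39.33
tool_pos: [527.6, -76.2, 250.8]
tcp_rot: [180.0, -0.0, 17.9]
ft_force: [0.4, -0.0, -0.2]
finger_gap: 49.8
grip_force: 0.0
```

Request:
carry_out(commands=[{"translation": [0.0194,-0.022,0],"spin": 0,"jaw": 0.05},{"translation": [0.0194,-0.022,0],"spin": 0,"jaw": 0.05},{"translation": [0.0194,-0.022,0],"spin": 0,"jaw": 0.05},{"translation": [0.0194,-0.022,0],"spin": 0,"jaw": 0.05},{"translation": [0.0194,-0.022,0],"spin": 0,"jaw": 0.05},{"translation": [0.0194,-0.022,0],"spin": 0,"jaw": 0.05},{"translation": [0.0194,-0.022,0],"spin": 0,"jaw": 0.05},{"translation": [0.0194,-0.022,0],"spin": 0,"jaw": 0.05}])

```text
time: 40.0
tool_pos: [621.3, 139.0, 250.6]
tcp_rot: [180.0, -0.0, 17.9]
ft_force: [0.5, -0.3, -0.0]
finger_gap: 49.9
grip_force: 0.0
```

Request:
carry_out(commands=[{"translation": [0,0,0.01],"spin": 0,"jaw": 0.05},{"translation": [0,0,0.02],"spin": 0,"jaw": 0.05},{"translation": [0,0,0.03],"spin": 0,"jaw": 0.05},{"translation": [0,0,0.03],"spin": 0,"jaw": 0.05},{"translation": [0,0,0.01],"spin": 0,"jaw": 0.05},{"translation": [0,0,0],"spin": 0,"jaw": 0.05},{"translation": [0,0,0],"spin": 0,"jaw": 0.05},{"translation": [0,0,0],"spin": 0,"jaw": 0.05}])

```text
time: 40.67
tool_pos: [622.2, 137.6, 153.1]
tcp_rot: [180.0, -0.2, 17.9]
ft_force: [0.1, -0.6, 0.5]
finger_gap: 50.0
grip_force: 0.0
```

```bash
python3 - <<'E'
from h import *
w=r.snapshot("wrist")
ring(w,(621,138,20),27);ring(w,(621,138,46),12)
print([(d["score"],at(w,d["xy"],0).round(1)) for d in r.landmark_of(w,"cap")],rects(w,"cap",20))
plan(621,138,26,17.9)
E
```

```text
ring r 27 [[147.3, 621.5, 138.0], [146.9, 622.0, 138.0], [144.9, 621.5, 137.5], [144.6, 621.0, 138.0]]
ring r 12 [[49.9, 614.0, 140.0], [49.9, 614.0, 139.5], [49.6, 614.0, 139.0], [49.5, 614.0, 140.5]]
[(0.57, array([619.2, 136.2,   0. ]))] [(0.65, 622.1, 138.0, 54, 51, 17.9)]
now [622.2 137.7 153.1] [180.   -0.2  17.9] spin rad -0.0002 q6 80.0 then tool mm x -1.1 y -0.7 z 127.1 gap 49.7 grip 0.0 ft [-0.5 -0.2  0.6]
```

Request:
carry_out(commands=[{"translation": [-0.0005,-0.0004,0.01],"spin": 0,"jaw": 0.045},{"translation": [0,0,0.02],"spin": 0,"jaw": 0.045},{"translation": [0,0,0.02],"spin": 0,"jaw": 0.045},{"translation": [0,0,0.02],"spin": 0,"jaw": 0.045},{"translation": [0,0,0.02],"spin": 0,"jaw": 0.045},{"translation": [0,0,0.015],"spin": 0,"jaw": 0.045},{"translation": [0,0,0.01],"spin": 0,"jaw": 0.045},{"translation": [0,0,0.005],"spin": 0,"jaw": 0.045}])

```text
time: 41.48
tool_pos: [619.1, 137.6, 28.6]
tcp_rot: [-180.0, 0.1, 17.9]
ft_force: [-0.1, -0.3, -0.4]
finger_gap: 44.9
grip_force: 0.0
```

Request:
carry_out(commands=[{"translation": [0,0,0.004],"spin": 0,"jaw": 0.04},{"translation": [0,0,0.003],"spin": 0,"jaw": 0.04},{"translation": [0,0,0.0015],"spin": 0,"jaw": 0.04},{"translation": [0,0,0],"spin": 0,"jaw": 0.04},{"translation": [0,0,0],"spin": 0,"jaw": 0.04},{"translation": [0,0,0],"spin": 0,"jaw": 0.04},{"translation": [0,0,0],"spin": 0,"jaw": 0.036},{"translation": [0,0,0],"spin": 0,"jaw": 0.034}])

```text
time: 42.15
tool_pos: [620.5, 137.8, 22.5]
tcp_rot: [180.0, -0.0, 17.9]
ft_force: [-0.2, -0.7, -0.8]
finger_gap: 33.9
grip_force: 0.0
```

```bash
python3 - <<'E'
from h import *
w=r.snapshot("wrist")
ring(w,(621,138,20),27);ring(w,(621,138,46),12);
plan(621.6,138,24.5,17.9)
E
```

```text
ring r 27 [[100.7, 622.0, 138.0], [100.4, 622.0, 137.5], [96.8, 621.5, 138.0], [95.7, 621.5, 137.5]]
ring r 12 [[56.4, 621.0, 138.0], [54.8, 621.5, 137.5], [54.5, 621.5, 137.0], [54.4, 621.0, 138.5]]
now [620.4 137.8  22.4] [180.   -0.   17.9] spin rad -0.0001 q6 80.0 then tool mm x 1.2 y 0.2 z -2.1 gap 34.0 grip 0.0 ft [-0.  -0.4  1.2]
```

Request:
carry_out(commands=[{"translation": [0.001,0.0002,-0.0015],"spin": 0,"jaw": 0.034},{"translation": [0,0,0],"spin": 0,"jaw": 0.034},{"translation": [0,0,0],"spin": 0,"jaw": 0.03},{"translation": [0,0,0],"spin": 0,"jaw": 0.027},{"translation": [0,0,0],"spin": 0,"jaw": 0.024},{"translation": [0,0,0],"spin": 0,"jaw": 0.02},{"translation": [0,0,0],"spin": 0,"jaw": 0.02},{"translation": [0,0,0],"spin": 0,"jaw": 0.02}], squeeze=35)

```text
time: 42.87
tool_pos: [621.4, 137.9, 23.7]
tcp_rot: [180.0, -0.0, 17.9]
ft_force: [1.2, -0.8, 1.0]
finger_gap: 22.4
grip_force: 34.4
```

Request:
carry_out(commands=[{"translation": [0,0,0],"spin": 0,"jaw": 0.02},{"translation": [0,0,0],"spin": 0,"jaw": 0.02},{"translation": [0,0,0],"spin": 0,"jaw": 0.02},{"translation": [0,0,0],"spin": 0,"jaw": 0.02},{"translation": [0,0,0],"spin": 0,"jaw": 0.02},{"translation": [0,0,0],"spin": 0,"jaw": 0.02},{"translation": [0,0,0],"spin": 0,"jaw": 0.02},{"translation": [0,0,0],"spin": 0,"jaw": 0.02}])

```text
time: 43.53
tool_pos: [621.4, 137.9, 23.7]
tcp_rot: [180.0, -0.0, 17.9]
ft_force: [1.7, -0.6, 2.4]
finger_gap: 22.9
grip_force: 34.5
```

Request:
carry_out(commands=[{"translation": [0,0,-0.006],"spin": 0,"jaw": 0.02},{"translation": [0,0,-0.02],"spin": 0,"jaw": 0.02},{"translation": [0,0,-0.03],"spin": 0,"jaw": 0.02},{"translation": [0,0,-0.035],"spin": 0,"jaw": 0.02},{"translation": [0,0,-0.035],"spin": 0,"jaw": 0.02},{"translation": [0,0,-0.035],"spin": 0,"jaw": 0.02},{"translation": [0,0,-0.02],"spin": 0,"jaw": 0.02},{"translation": [0,0,-0.005],"spin": 0,"jaw": 0.02}])

```text
time: 44.2
tool_pos: [623.4, 138.5, 215.7]
tcp_rot: [179.9, -0.4, 17.9]
ft_force: [0.3, -0.2, -0.5]
finger_gap: 22.6
grip_force: 34.3
```

Request:
carry_out(commands=[{"translation": [0,0,0],"spin": 0,"jaw": 0.02},{"translation": [0,0,0],"spin": 0,"jaw": 0.02},{"translation": [0,0,0],"spin": 0,"jaw": 0.02},{"translation": [0,0,0],"spin": 0,"jaw": 0.02},{"translation": [0,0,0],"spin": 0,"jaw": 0.02},{"translation": [0,0,0],"spin": 0,"jaw": 0.02},{"translation": [0,0,0],"spin": 0,"jaw": 0.02},{"translation": [0,0,0],"spin": 0,"jaw": 0.02}])

```text
time: 44.87
tool_pos: [621.2, 137.9, 209.3]
tcp_rot: [-180.0, 0.0, 17.9]
ft_force: [0.2, 0.4, 0.0]
finger_gap: 22.7
grip_force: 34.3
```

```bash
python3 - <<'E'
from h import *
w=r.snapshot("wrist");p=r.sense()["tool_pos"];print(p)
ring(w,p+[0,0,20-23.7],27);ring(w,p+[0,0,46-23.7],12)
print(rects(w,"cap",p[2]-3.7))
plan(432.5,-292.9,210,17.9)
E
```

```text
[621.23235349 137.87926957 209.45904148]
ring r 27 [[113.4, 621.7, 138.4], [111.1, 621.7, 137.9], [110.4, 622.2, 138.4], [107.7, 622.2, 137.9]]
ring r 12 [[56.7, 621.2, 137.9], [55.3, 621.2, 138.4], [54.4, 621.2, 137.4], [53.9, 621.7, 137.4]]
[(0.81, 623.5, 136.8, 55, 49, 46.5)]
now [621.3 137.9 209.6] [180.    0.   17.9] spin rad -0.0001 q6 80.0 then tool mm x -312.0 y 351.9 z -0.4 gap 22.7 grip 34.3 ft [-0.4  0.8 -1.1]
```

Request:
carry_out(commands=[{"translation": [-0.0195,0.022,0],"spin": 0,"jaw": 0.02},{"translation": [-0.0195,0.022,0],"spin": 0,"jaw": 0.02},{"translation": [-0.0195,0.022,0],"spin": 0,"jaw": 0.02},{"translation": [-0.0195,0.022,0],"spin": 0,"jaw": 0.02},{"translation": [-0.0195,0.022,0],"spin": 0,"jaw": 0.02},{"translation": [-0.0195,0.022,0],"spin": 0,"jaw": 0.02},{"translation": [-0.0195,0.022,0],"spin": 0,"jaw": 0.02},{"translation": [-0.0195,0.022,0],"spin": 0,"jaw": 0.02}])

```text
time: 45.63
tool_pos: [526.2, -78.7, 209.9]
tcp_rot: [180.0, -0.0, 17.9]
ft_force: [0.2, -0.3, -0.5]
finger_gap: 22.8
grip_force: 34.4
```

Request:
carry_out(commands=[{"translation": [-0.0195,0.022,0],"spin": 0,"jaw": 0.02},{"translation": [-0.0195,0.022,0],"spin": 0,"jaw": 0.02},{"translation": [-0.0195,0.022,0],"spin": 0,"jaw": 0.02},{"translation": [-0.0195,0.022,0],"spin": 0,"jaw": 0.02},{"translation": [-0.0195,0.022,0],"spin": 0,"jaw": 0.02},{"translation": [-0.0195,0.022,0],"spin": 0,"jaw": 0.02},{"translation": [-0.0195,0.022,0],"spin": 0,"jaw": 0.02},{"translation": [-0.0195,0.022,0],"spin": 0,"jaw": 0.02}])

```text
time: 46.3
tool_pos: [431.8, -294.2, 210.0]
tcp_rot: [180.0, -0.0, 17.9]
ft_force: [-0.0, 0.7, -0.6]
finger_gap: 22.5
grip_force: 34.4
```

Request:
carry_out(commands=[{"translation": [0,0,0],"spin": 0,"jaw": 0.02},{"translation": [0,0,0],"spin": 0,"jaw": 0.02},{"translation": [0,0,0.005],"spin": 0,"jaw": 0.02},{"translation": [0,0,0.01],"spin": 0,"jaw": 0.02},{"translation": [0,0,0.01],"spin": 0,"jaw": 0.02},{"translation": [0,0,0.01],"spin": 0,"jaw": 0.02},{"translation": [0,0,0.005],"spin": 0,"jaw": 0.02},{"translation": [0,0,0],"spin": 0,"jaw": 0.02}])

```text
time: 46.97
tool_pos: [431.6, -291.6, 167.0]
tcp_rot: [-179.8, 0.1, 17.9]
ft_force: [0.1, -0.2, -0.9]
finger_gap: 22.8
grip_force: 34.5
```

```bash
python3 - <<'E'
from h import *
w=r.snapshot("wrist");p=r.sense()["tool_pos"]
ring(w,p+[0,0,20-23.7],27);plan(432.1,-293.2,147.7,17.9)
E
```

```text
ring r 27 [[111.6, 432.5, -291.0], [105.8, 432.5, -291.5], [105.5, 433.0, -291.0], [104.2, 432.5, -290.5]]
now [ 432.  -292.   168.2] [-1.799e+02  1.000e-01  1.790e+01] spin rad 0.0005 q6 32.0 then tool mm x -0.3 y 1.1 z 20.5 gap 22.7 grip 34.5 ft [-0.2 -0.5 -1.3]
```

Request:
carry_out(commands=[{"translation": [-0.0002,0.0012,0],"spin": 0,"jaw": 0.02},{"translation": [0,0,0.001],"spin": 0,"jaw": 0.02},{"translation": [0,0,0.002],"spin": 0,"jaw": 0.02},{"translation": [0,0,0.003],"spin": 0,"jaw": 0.02},{"translation": [0,0,0.003],"spin": 0,"jaw": 0.02},{"translation": [0,0,0.003],"spin": 0,"jaw": 0.02},{"translation": [0,0,0.002],"spin": 0,"jaw": 0.02},{"translation": [0,0,0],"spin": 0,"jaw": 0.02}])

```text
time: 47.68
tool_pos: [432.3, -293.9, 154.8]
tcp_rot: [-179.9, 0.0, 17.9]
ft_force: [-1.1, -0.4, -1.2]
finger_gap: 22.7
grip_force: 34.5
```

```bash
python3 - <<'E'
from h import *
w=r.snapshot("wrist");p=r.sense()["tool_pos"]
ring(w,p+[0,0,20-23.7],27);plan(432.1,-293.2,147.7,17.9)
E
```

```text
ring r 27 [[111.5, 432.9, -293.5], [106.5, 433.4, -293.5], [105.2, 432.9, -294.0], [102.9, 432.9, -293.0]]
now [ 432.4 -294.   155.2] [-180.     0.    17.9] spin rad -0.0001 q6 32.0 then tool mm x -0.1 y -0.8 z 7.5 gap 23.0 grip 34.5 ft [-0.8  0.9 -0.5]
```

Request:
carry_out(commands=[{"translation": [0,-0.0006,0.001],"spin": 0,"jaw": 0.02},{"translation": [0,0,0.002],"spin": 0,"jaw": 0.02},{"translation": [0,0,0.002],"spin": 0,"jaw": 0.02},{"translation": [0,0,0.001],"spin": 0,"jaw": 0.02},{"translation": [0,0,0.0008],"spin": 0,"jaw": 0.02},{"translation": [0,0,0],"spin": 0,"jaw": 0.02},{"translation": [0,0,0],"spin": 0,"jaw": 0.02},{"translation": [0,0,0],"spin": 0,"jaw": 0.02}])

```text
time: 48.4
tool_pos: [432.5, -293.6, 148.9]
tcp_rot: [180.0, -0.0, 17.9]
ft_force: [-0.0, -0.1, -0.3]
finger_gap: 22.7
grip_force: 34.5
```

```bash
python3 - <<'E'
from h import *
plan(432.1,-293.2,147.7,17.9)
E
```

```text
now [ 432.5 -293.6  148.9] [180.   -0.   17.9] spin rad -0.0001 q6 32.0 then tool mm x -0.3 y -0.5 z 1.2 gap 22.7 grip 34.5 ft [-0.  -0.1 -0.3]
```

Close to seated; lower the last bit, release and retreat.

Request:
carry_out(commands=[{"translation": [0,0,0.0007],"spin": 0,"jaw": 0.02},{"translation": [0,0,0.0003],"spin": 0,"jaw": 0.02},{"translation": [0,0,0],"spin": 0,"jaw": 0.02},{"translation": [0,0,0],"spin": 0,"jaw": 0.03},{"translation": [0,0,0],"spin": 0,"jaw": 0.04},{"translation": [0,0,0],"spin": 0,"jaw": 0.045},{"translation": [0,0,0],"spin": 0,"jaw": 0.045},{"translation": [0,0,0],"spin": 0,"jaw": 0.045}])

```text
time: 49.07
tool_pos: [432.5, -293.6, 147.9]
tcp_rot: [180.0, -0.0, 17.9]
ft_force: [-0.1, 0.2, -0.3]
finger_gap: 45.0
grip_force: 0.0
```

Request:
carry_out(commands=[{"translation": [0,0,-0.005],"spin": 0,"jaw": 0.045},{"translation": [0,0,-0.01],"spin": 0,"jaw": 0.045},{"translation": [0,0,-0.02],"spin": 0,"jaw": 0.045},{"translation": [0,0,-0.03],"spin": 0,"jaw": 0.045},{"translation": [0,0,-0.03],"spin": 0,"jaw": 0.045},{"translation": [0,0,-0.03],"spin": 0,"jaw": 0.045},{"translation": [0,0,-0.015],"spin": 0,"jaw": 0.045},{"translation": [0,0,0],"spin": 0,"jaw": 0.045}])

```text
time: 49.73
tool_pos: [434.2, -295.0, 294.3]
tcp_rot: [179.6, -0.3, 17.9]
ft_force: [0.2, -0.4, 0.7]
finger_gap: 45.0
grip_force: 0.0
```

Request:
carry_out(commands=[{"translation": [0,-0.02,0],"spin": 0,"jaw": 0.045},{"translation": [0,-0.03,0],"spin": 0,"jaw": 0.045},{"translation": [0,-0.03,0],"spin": 0,"jaw": 0.045},{"translation": [0,-0.03,0],"spin": 0,"jaw": 0.045},{"translation": [0,-0.02,0],"spin": 0,"jaw": 0.045},{"translation": [0,0,0],"spin": 0,"jaw": 0.045},{"translation": [0,0,0],"spin": 0,"jaw": 0.045},{"translation": [0,0,0],"spin": 0,"jaw": 0.045}])

```text
time: 50.4
tool_pos: [392.7, -170.2, 287.9]
tcp_rot: [180.0, -0.0, 17.9]
ft_force: [0.7, 0.5, -0.5]
finger_gap: 45.0
grip_force: 0.0
```

```bash
python3 - <<'E'
from h import *
a=r.snapshot("top");b=r.snapshot("side");w=r.snapshot("wrist")
for n,p in(("top",a),("side",b),("wrist",w)):
    for z in (144,150,156): print(n,z,end=" ");ring(p,(432.7,-293.3,z),27)
    print(n,z,"knob",end=" ");ring(p,(432.7,-293.3,170),12)
    print([(x["score"],x["xy"]) for x in r.regions_of(p,"cap")],proj(p,(432.7,-293.3,150)).round(1))
plan(432.7,-293,250,17.9)
for n in("jar","pump","elbow"): print(n,[at(a,d["xy"],0).round() for d in r.landmark_of(a,n)[:1]])
E
```

```text
top 144 ring r 27 [[62.9, 440.7, -285.3], [61.0, 440.2, -285.3], [60.7, 435.2, -301.3], [60.7, 430.2, -298.3]]
top 150 ring r 27 [[60.5, 430.2, -296.3], [60.4, 435.2, -299.3], [60.4, 434.7, -299.3], [60.3, 430.7, -296.3]]
top 156 ring r 27 [[59.9, 430.2, -294.3], [59.9, 429.7, -294.3], [59.9, 434.7, -297.3], [59.9, 435.2, -297.3]]
top 156 knob ring r 12 [[82.2, 427.7, -301.3], [82.2, 428.2, -301.3], [81.7, 427.2, -301.3], [81.7, 424.7, -298.3]]
[] [414.5 248.4]
side 144 ring r 27 [[127.1, 431.2, -296.3], [127.0, 431.7, -296.3], [126.9, 430.7, -296.3], [126.9, 431.2, -295.8]]
side 150 ring r 27 [[127.8, 431.2, -299.8], [127.8, 430.7, -299.3], [127.8, 430.7, -299.8], [127.7, 431.2, -299.3]]
side 156 ring r 27 [[125.3, 430.2, -301.3], [125.2, 430.7, -301.3], [124.9, 429.7, -301.3], [124.9, 431.2, -301.3]]
side 156 knob ring r 12 [[83.1, 431.7, -291.3], [82.9, 431.2, -291.8], [82.9, 431.2, -291.3], [82.9, 432.2, -291.3]]
[(0.89, [254.3, 282.2])] [256.7 281.4]
wrist 144 ring r 27 [[138.2, 432.7, -292.3], [136.7, 433.2, -292.3], [134.6, 432.7, -292.8], [134.2, 433.2, -292.8]]
wrist 150 ring r 27 [[138.5, 433.2, -289.3], [138.4, 433.2, -289.8], [138.3, 433.7, -289.3], [136.8, 433.7, -289.8]]
wrist 156 ring r 27 [[123.1, 433.7, -286.3], [122.1, 434.2, -286.3], [122.1, 433.7, -286.8], [121.3, 433.2, -286.3]]
wrist 156 knob ring r 12 [[51.9, 431.7, -293.3], [51.4, 431.2, -293.3], [51.0, 432.2, -293.3], [50.9, 431.2, -292.8]]
[(0.89, [424.9, 190.3])] [427.5 196.1]
now [ 392.5 -170.4  287.6] [-180.     0.    17.8] spin rad -0.001 q6 42.0 then tool mm x 0.5 y 129.1 z 37.6 gap 45.3 grip 0.0 ft [ 0.7 -0.3 -0.5]
jar []
pump [array([670., 423.,   0.])]
elbow [array([ 630., -413.,    0.])]
```

```bash
python3 -c "
from bench import r
print(r.hand_in())"
```

```text
the job is handed in; nothing more can be done
None
```

The reactor is assembled and handed in: gasket, sieve plate, chamber and cap are stacked on the foot in that order, and everything is released at about 50 s. Final camera measurements fit the cap seated in the mouth. The pump and elbow showed no clear shift; the jar was not detected in the last check, though the arm never went near it.

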